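Index and clamp the weld nest

ROBOT

A 6-joint arm with a two-finger parallel gripper is mounted at the origin on the work surface. World frame = base frame: x ahead of the robot, y to its left, z up, the work surface at z = 0. Lengths are in mm, angles in rad, forces in N, time in s.
With the tool pointing down it reaches from about 350 to 775 mm from the base axis. Payload 7.3 kg.
Tool frame: the origin (TCP) lies midway between the tips of the shut fingers; the grasp point (between the pads) lies 19 mm behind it; z points along the fingers, y is the direction in which the jaws open and shut (so a half turn about z gives the same grasp; the last joint's range is limited). The gripper opens to 92 mm and grips with 3 to 60 N. Pads are 19 mm wide; open, the fingers measure 130 mm over their backs; the gripper's body (75 mm by 190 mm) begins 47 mm behind the grasp point.
Start: joints at [1.086, 0.342, 1.524, -0, 1.275, -0.146], TCP at [174.473, 495.181, 226.741] pointing down, gripper open.
Joint ranges: [-2.53, 2.53], [-0.77, 2.02], [0.04, 2.7], [-1, 4.14], [0.28, 2.66], [-3.11, 3.11]. Speed limits (rad/s): [2.57, 2.57, 3.14, 3.14, 3.14, 3.14].

INTERFACE

Orientations are given as [roll, pitch, yaw] about the fixed x, y, z axes, in that order (R = Rz(yaw) Ry(pitch) Rx(roll)).
In Python, from plant import sensors, imaging, ticket gives the robot as it stands. The module is installed in compiled form; this text tells all that it offers.
- The arm moves only by the tool arm_command, never from a script. Its argument "increments" is one flat list of numbers, 5 for each row, row after row: the closure, from 0 (fully open) to 1 (shut), then the shift along the tool's x, y, z in mm, then the turn about the tool's z in degrees. In form: [hand, dx, dy, dz, spin, hand, dx, dy, dz, spin, ...]. A call has 1 to 20 rows; each row is the pose to reach, as a shift and turn from the pose commanded when the call began, along the tool's axes at that moment; what a row does not reach only later rows make up. A row lasts 1/8 s, in which the tool goes at most 62.5 mm and 10.7 degrees, less where a joint would pass 70% of its speed; a pose out of reach is approached as far as the arm can. A call with a gripper value outside its range is refused whole. The fingers move at their own pace and stop on an object; the grip force is fixed at half the most. Time passes only in rows, so rows that repeat a pose let the fingers close. It gives the time, the measured TCP pose, the force and the opening at its end, in the units of the state.
- sensors.get_obs(): the state, without advancing time (a new reading comes with each control period).
- imaging.capture(name): name is "scene" or "top" or "wrist"; returns the picture (480x640x3 uint8, blue, green, red); there is no depth.
- imaging.calibration(name): a dict with "fx", "fy", "cx", "cy" (pixels), "world_to_cam" (4x4, takes a point from world to camera coordinates); the wrist camera has in their place "hand_eye" (4x4, takes a point from camera to tool coordinates, whose origin is the TCP and whose axes are the flange's). Camera axes: x right, y down, z forward; pixel columns grow to the right and rows downward; lengths in mm; the calibration is good to about 2 mm. A picture is of the moment at which its call begins: read the wrist's pose just before it. calibration takes no time and is no camera call.
- ticket.close_job(): hands the job in, once; it reports no verdict.
The state is a dict: "time": time; "joint_positions": joint angles; "dq": joint speeds; "tau": joint torques, N m; "tool_pos": TCP position; "tcp_rot": TCP orientation; "contact_force": force on the tool from outside, world axes, zero at the start; "moment": the same for the moment, N m; "grip_width": finger opening in mm.
Only numpy, scipy, OpenCV 4.12 (cv2) and the standard library are available. Lean on these libraries where they do the work, as an engineer would, in place of code of your own. Each camera call takes 0.05 s, during which the arm holds its last target. There are 200 camera calls.

TASK

Set up the round weld nest: turn it by its black knobs until the notch in its rim faces the tip of the red pointer, then slide every strap clamp fully forward over the rim and run its nut down finger-tight with the fingers (until its white stripe points at the middle of the nest). Once all the clamps are finger-tight, tighten each nut about 30 degrees more with the wrench, not with the fingers, and lay the wrench back flat on the black mat. Leave the other things on the bed where they are.

Things in the scene. Friction and masses are not known exactly. Their poses are not given: they have to be found in the camera images.
- pointer (a point): tip of the red pointer fixed on the square grey plate (320 x 320 x 10 mm): the point on the nest's rim circle, 80 mm from its axis and level with its top, where the notch must come
- nest: round aluminium nest, 160 mm across, top 20 mm above the bed, a purple lid with white spout in its middle (38 mm high). Turns endlessly about the upright axis through its origin (10 mm above the bed), about 5 N at a knob, and stays. Own +x points to the notch. Two black knobs, 16 mm across, top 38 mm above the bed, stand 60 mm from the axis at +120 and -120 degrees from the notch
- notch (a point): the V notch in the nest's rim: point 80 mm from the axis, on the nest's top
- wrench: steel open-ended wrench, 240 mm, 0.26 kg. Origin: under the handle near the balance point; +x along the handle to the jaw. Handle 21 mm wide (y), 1 to 10 mm above the underside; head 11 mm thick, 54 mm wide. The jaw opens to +x, 25.4 mm wide for the 24 mm nuts, flared; throat 16 mm behind, tips 20 mm ahead of its centre; 7 degrees of play either way on a nut, about 12 under load
- wrench_jaw (a point): centre of the wrench's jaw, where the nut's axis belongs: 95 mm ahead (+x) of the wrench's origin, 5.5 mm above its underside
- mat: black rubber tool mat, 260 (own x) x 110 (own y) x 3 mm, fixed, left or right of the plate (a blue parts bin is on the other side); origin: centre of its underside. The wrench lies on it at the start and belongs there at the end
- clamp0: strap clamp station (two or three of clamp0..2 are there, 120 degrees apart; absent ones read None): an upright stud, top 76 mm above the bed, held fast in a T-slot bar (50 mm wide, 20 mm high), with strap, washer and nut. Origin on the stud's axis, 10 mm above the bed; own +x points to the nest's axis, 114 mm away
- strap0_slide (a joint): slotted dark steel strap of clamp0, 34 mm wide, 20.6 to 36.6 mm above the bed, sliding along clamp0's x axis; about 4 N, stays. 0 = fully back (from 62 mm behind the stud axis to 24 mm ahead of it), 0.024 m = fully forward (24 mm farther), its toe over the nest's rim. The rearmost 30 mm are solid and can be pinched across the width
- nut0: captive brass nut on clamp0's stud: hexagon 24 mm across flats, 44 to 63 mm above the bed, over a 31 mm collar (39 to 44 mm). Origin as clamp0's. Two corners of the hexagon lie along its own x axis, the one at +x has a white stripe on top; the flats look to +-30, +-90 and +-150 degrees from it
- nut0_turn (a joint): turn of nut0 in rad, growing clockwise seen from above (tightening). It starts 0.6 to 0.95 of a turn loose (negative); 0 = finger-tight, when the white stripe first points along clamp0's +x, towards the nest's axis. The moment needed grows steadily from about 0.05 N m, loose, to 0.2 N m at 30 degrees past finger-tight (0.52); it stays as left and stops dead at 1.0
- clamp1: station like clamp0, with strap1 and nut1
- strap1_slide (a joint): strap of clamp1, as strap0_slide
- nut1: nut of clamp1, as nut0
- nut1_turn (a joint): turn of nut1, as nut0_turn
- clamp2: station like clamp0, with strap2 and nut2
- strap2_slide (a joint): strap of clamp2, as strap0_slide
- nut2: nut of clamp2, as nut0
- nut2_turn (a joint): turn of nut2, as nut0_turn
- screwdriver: screwdriver 180 mm long with a green handle, lying on the bed; not needed
- caliper: steel caliper, 200 mm long, lying flat; not needed
- spare_horn: spare aluminium welding horn, a stepped cylinder 68 mm across and 115 mm tall, standing; not needed
- yellow_cap: yellow cap 52 mm across, 10 mm high, lying on a corner of the square plate; not needed
- spout_a: loose white plastic spout, 40 mm across the foot, 22 mm high; not needed
- hex_key: small black L-shaped hex key, 6 mm thick, about 70 by 27 mm, lying on a corner of the square plate; not needed

How it is judged (in metres and radians):
On the way, in this order (a step that is already met when the one before it is completed fails the run):
1. the nest's notch faces the red pointer (horizontal distance between notch and pointer below 0.005 m), for 0.3 s.
2. every strap is fully forward and every nut finger-tight, none yet tightened further, the nest still at its mark (horizontal distance between notch and pointer below 0.005 m and value of joint each of strap0_slide, strap1_slide, strap2_slide above 0.019 m and value of joint nut0_turn between -0.25 and 0.25 rad and value of joint nut1_turn between -0.25 and 0.25 rad and value of joint nut2_turn between -0.25 and 0.25 rad), for 0.2 s.
3. every nut is tightened about 30 degrees past finger-tight (value of joint nut0_turn between 0.35 and 0.9 rad and value of joint nut1_turn between 0.35 and 0.9 rad and value of joint nut2_turn between 0.35 and 0.9 rad), for 0.2 s.
At the end, for the whole second after the job is handed in: The notch is within 5 mm of the pointer's tip, every strap present is at least 19 of its 24 mm forward, every nut stands 0.35 to 0.9 rad past finger-tight, and the wrench lies flat and still on the mat (its origin within 90 mm lengthwise and 50 mm across of the mat's centre) (all of step 3 and horizontal distance between notch and pointer below 0.005 m and value of joint each of strap0_slide, strap1_slide, strap2_slide above 0.019 m and x of wrench in the frame of mat between -0.09 and 0.09 m and y of wrench in the frame of mat between -0.05 and 0.05 m and z of wrench in the frame of mat between 0 and 0.009 m and angle between wrench's own z axis and vertical below 0.12 rad and linear speed of wrench below 0.02 m/s); the robot touches nothing.
It fails at once if a nut past finger-tight (by more than 0.25 rad) is gripped or pushed with the fingers instead of the wrench ((value of joint nut0_turn above 0.25 rad and contact force between the fingers and nut0 above 2 N) or (value of joint nut1_turn above 0.25 rad and contact force between the fingers and nut1 above 2 N) or (value of joint nut2_turn above 0.25 rad and contact force between the fingers and nut2 above 2 N)).
It fails at once if the wrench is used on a nut that is still loose (more than 0.5 rad short of finger-tight) ((value of joint nut0_turn below -0.5 rad and contact force between wrench and nut0 above 2 N) or (value of joint nut1_turn below -0.5 rad and contact force between wrench and nut1 above 2 N) or (value of joint nut2_turn below -0.5 rad and contact force between wrench and nut2 above 2 N)).
It fails at once if another thing on the bed is moved more than 40 mm (distance of any of screwdriver, caliper, spare_horn, yellow_cap, spout_a, hex_key from where it was at the start of the episode above 0.04 m).
Of clamp0, clamp1, clamp2 only 2 to 3 are there at a start; the rules pass over those that are not, and their reading is None.
At some moment in a run one of wrench may be knocked a few centimetres aside while the robot is not near it.
It also fails if it takes over 210 s, if anything falls off the work surface, if the arm or the gripper's body presses on something with over 40 N, if the wrist force passes 120 N, or if a joint passes its speed limit or range.

## Working session

There is one attempt and no reset: what is moved stays moved. The work goes in short steps, Python scripts to look and compute and a tool call to move; the robot and the scene stay as the last step left them, time stands still between calls to the robot, and variables do not carry over. Pictures are saved under pics/ and viewed, about 12 in all and at most 16, crops included, and the job is handed in when it is done.

Besides the shell and the picture viewer there is one more tool, called after "Request:" in YAML: its name, and indented under it one key for each argument. arm_command: Moves the arm, as the interface text tells. Its arguments: {"type":"object","properties":{"increments":{"type":"array","items":{"type":"number"}}},"required":["increments"]}

```bash
mkdir -p pics; cat > h.py <<'E'
import numpy as np, cv2
from plant import sensors, imaging, ticket
from scipy.spatial.transform import Rotation as R
def tool():
    o=sensors.get_obs(); return np.array(o["tool_pos"]),R.from_euler('xyz',o["tcp_rot"]).as_matrix(),o
def cam(name,pose=None):
    c=imaging.calibration(name)
    K=np.array([[c["fx"],0,c["cx"]],[0,c["fy"],c["cy"]],[0,0,1]])
    if "world_to_cam" in c: T=np.array(c["world_to_cam"])
    else:
        p,Rm=pose; B=np.eye(4);B[:3,:3]=Rm;B[:3,3]=p
        T=np.linalg.inv(B@np.array(c["hand_eye"]))
    return K,T
def p2w(uv,z,K,T):
    r=T[:3,:3].T@np.linalg.inv(K)@np.array([uv[0],uv[1],1.]); o=-T[:3,:3].T@T[:3,3]
    return o+r*(z-o[2])/r[2]
def w2p(P,K,T):
    q=K@(T[:3,:3]@np.array(P,float)+T[:3,3]); return q[:2]/q[2]
def snap(name,f):
    p,Rm,o=tool(); im=imaging.capture(name); cv2.imwrite(f"pics/{f}.png",im); np.savez(f"pics/{f}.npz",p=p,R=Rm); return im
def load(name,f):
    d=np.load(f"pics/{f}.npz"); return cam(name,(d["p"],d["R"]))
E
python3 - <<'E'
from h import *
snap("top","top0");snap("scene","scene0")
p,Rm,o=tool();print(o);print(Rm.round(3))
for n in("top","scene","wrist"):print(n,imaging.calibration(n))
E
```

```text
{'time': 0.1, 'joint_positions': array([ 1.08602911e+00,  3.42639985e-01,  1.52488590e+00, -3.28851364e-05,
        1.27540972e+00, -1.46015471e-01]), 'dq': array([ 0.00136153, -0.00309488, -0.00178782, -0.00178847, -0.00194949,
        0.00043931]), 'tau': array([ 1.98608148e-03, -4.32002163e+01, -2.44694602e+01,  7.19136139e-02,
        5.26797969e-02, -1.05311301e-04]), 'tool_pos': array([174.29349349, 494.85150025, 226.13366736]), 'tcp_rot': array([-3.14025942e+00, -1.64281674e-04,  2.80285039e+00]), 'contact_force': array([ 0.18886105, -0.21525637, -0.03676244]), 'moment': array([-0.0362432 ,  0.01178574, -0.00523158]), 'grip_width': 91.99007088474856}
[[-0.943  0.332 -0.001]
 [ 0.332  0.943 -0.001]
 [ 0.    -0.001 -1.   ]]
top {'fx': 510.4139431921816, 'fy': 510.4139431921816, 'cx': 313.37017828743615, 'cy': 237.50828261548082, 'world_to_cam': array([[ 2.23256464e-02, -9.99746357e-01, -2.96417919e-03,
        -2.46183850e+01],
       [-9.84717883e-01, -2.14776187e-02, -1.72827670e-01,
         6.04254834e+02],
       [ 1.72720170e-01,  6.77736972e-03, -9.84947618e-01,
         
[... 332 characters left out ...]
e-01, -6.09961976e-01, -7.14147738e-01,
        -1.58964144e+02],
       [-3.24884905e-01,  6.36294702e-01, -6.99699115e-01,
         1.55769053e+03],
       [ 0.00000000e+00,  0.00000000e+00,  0.00000000e+00,
         1.00000000e+00]])}
wrist {'fx': 393.0556926185206, 'fy': 393.0556926185206, 'cx': 318.14336713550796, 'cy': 237.29971157452346, 'hand_eye': array([[ 1.68837754e-04, -9.51371963e-01, -3.08044410e-01,
         8.41415068e+01],
       [ 9.99999454e-01,  4.78444845e-04, -9.29545677e-04,
         1.69791729e-01],
       [ 1.03172596e-03, -3.08044085e-01,  9.51371524e-01,
        -1.57600714e+02],
       [ 0.00000000e+00,  0.00000000e+00,  0.00000000e+00,
         1.00000000e+00]])}
```

View pics/top0.png

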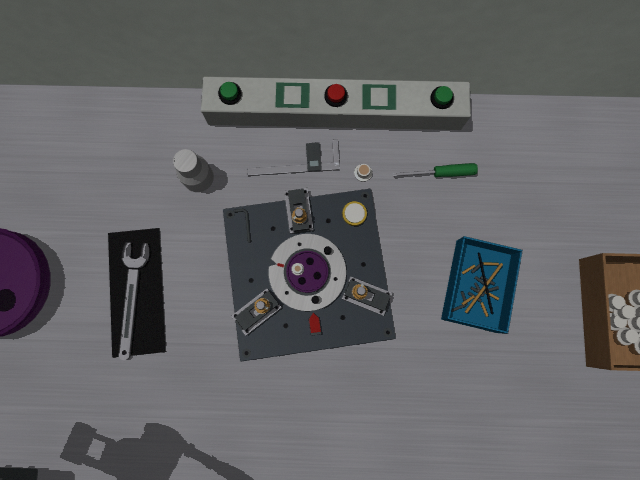

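View pics/scene0.png

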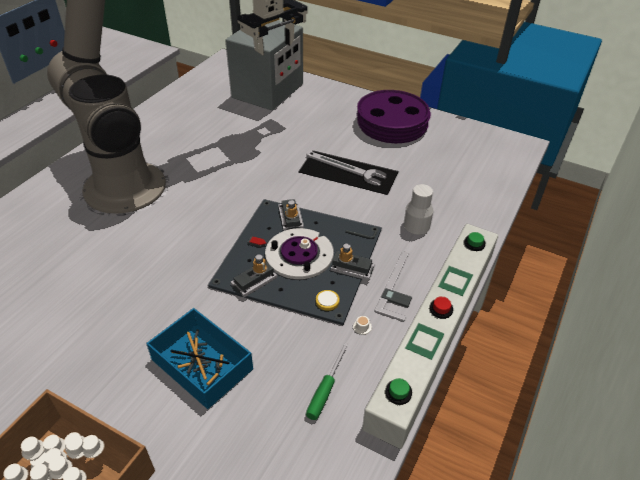

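The top view shows three clamps (nuts near (299,214), (361,291) and (262,306)), the pointer at (315,323), knobs near (328,250) and (316,300), a red mark near (280,265) and the wrench on the left mat with its jaw at (135,255). I'll enlarge the plate.

```bash
python3 - <<'E'
from h import *
im=cv2.imread("pics/top0.png")
c=im[180:350,220:400];cv2.imwrite("pics/c0.png",cv2.resize(c,None,fx=4,fy=3.5,interpolation=cv2.INTER_CUBIC) if 0 else cv2.resize(c,(630,595),interpolation=cv2.INTER_CUBIC))
K,T=load("top","top0")
for n,uv,z in [("nut0",(299,213),63),("nutR",(361,291),63),("nutL",(262,305),63),("knob1",(328,250),38),("knob2",(316,300),38),("nestc",(307,272),20),("ptr",(315,316),20),("jaw",(135,262),10),("wend",(125,354),10),("mat",(137,292),3)]:print(n,p2w(uv,z,K,T).round(1))
E
```

```text
nut0 [652.4  18.8  63. ]
nutR [ 498.1 -107.3   63. ]
nutL [466.5  86.2  63. ]
knob1 [582.  -41.6  38. ]
knob2 [479.9 -19.3  38. ]
nestc [5.378e+02 5.000e-01 2.000e+01]
ptr [448.5 -18.   20. ]
jaw [552. 361.  10.]
wend [363.9 365.7  10. ]
mat [490.  354.1   3. ]
```

View pics/c0.png

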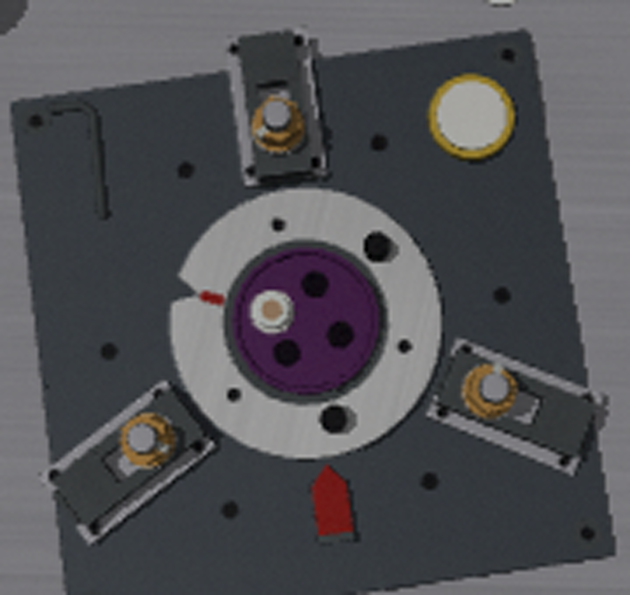

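The notch (with its red dash) is on the left at crop (190,285). The pointer tip is at crop (328,465), and the knobs are at (376,247) and (333,418). Next I'll look closer with the wrist camera.

Request:
arm_command:
  increments: [0,-472,-358,0,0,0,-472,-358,0,0,0,-472,-358,0,0,0,-472,-358,0,0,0,-472,-358,0,0,0,-472,-358,0,0,0,-472,-358,0,0,0,-472,-358,0,0,0,-472,-358,0,0,0,-472,-358,0,0,0,-472,-358,0,0,0,-472,-358,0,0,0,-472,-358,0,0]

```text
time: 1.72
tool_pos: [500.1, 1.7, 226.8]
tcp_rot: [3.141, -0.0, 2.804]
contact_force: [1.0, 0.3, 1.0]
grip_width: 92.0
```

```bash
python3 - <<'E'
from h import *
im=snap("wrist","w0")
p,Rm,o=tool();print(o["time"],p,o["tcp_rot"],o["contact_force"])
cv2.imwrite("pics/w0v.png",cv2.resize(im,(800,600),interpolation=cv2.INTER_CUBIC))
E
```

```text
1.775 [500.17597122   1.68924556 226.87198865] [ 3.14137363e+00 -4.07592132e-05  2.80433062e+00] [-0.11021761  0.26655554 -0.82195228]
```

View pics/w0v.png

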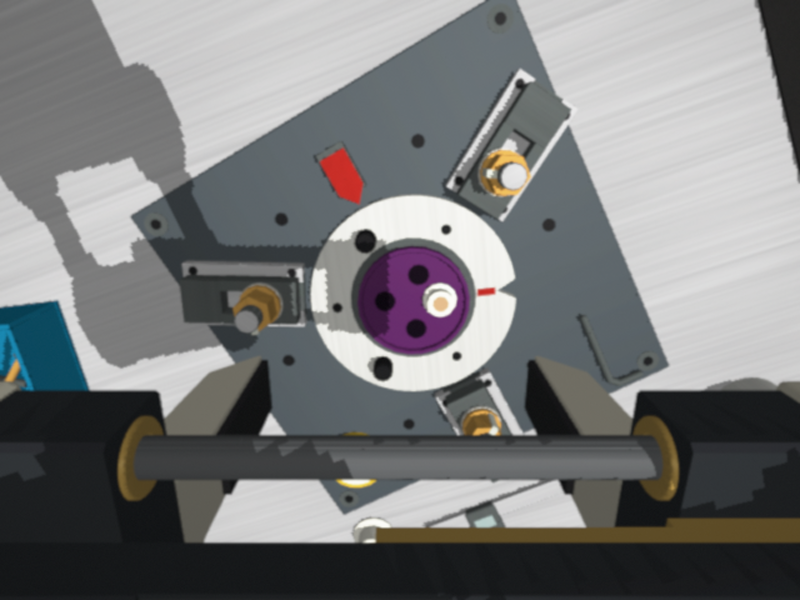

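```bash
cat > fit.py <<'E'
from h import *
from scipy.optimize import least_squares
Kt,Tt=load("top","top0");Kw,Tw=load("wrist","w0")
# (name,z,top px,wrist px in 800 scale)
M={"A":(76,(278,113),(484,427)),"R":(76,(494,385),(248,320)),"L":(76,(143,435),(511,177)),
 "k1":(38,(376,245),(382,369)),"k2":(332 and 38,(332,418),(365,240)),"ptr":(20,(328,465),(360,203)),"notch":(20,(174,286),(515,291)),"c":(20,(305.5,323),(413,293))}
for n,(z,t,w) in M.items():
    a=p2w((220+t[0]/3.5,180+t[1]/3.5),z,Kt,Tt);b=p2w((w[0]*.8,w[1]*.8),z,Kw,Tw);print(n,a.round(1)[:2],b.round(1)[:2])
def model(x):
    c=x[:2];e=lambda r,a:c+r*np.array([np.cos(a),np.sin(a)])
    d=2*np.pi/3
    return {"A":e(114,x[2]),"L":e(114,x[2]+d),"R":e(114,x[2]-d),"k1":e(60,x[3]+d+0*x[3]),"k2":e(60,x[3]-d),"ptr":e(80,x[4]),"notch":e(80,x[3]),"c":c}
def res(x,cams="tw"):
    m=model(x);r=[]
    for n,(z,t,w) in M.items():
        P=np.r_[m[n],z]
        if "w" in cams:r+=list((w2p(P+np.r_[x[5:7],0],Kw,Tw)-np.array(w)*.8))
        if "t" in cams:r+=list((w2p(P+np.r_[x[7:9],0],Kt,Tt)-np.array([220+t[0]/3.5,180+t[1]/3.5])))
    return np.r_[r,x[5:]*.5]
if __name__=="__main__":
    m0=[p2w((413*.8,293*.8),20,Kw,Tw)]
    best=None
    for kk in(0,):
        x0=np.r_[m0[0][:2],0,1.6,3.3,0,0,0,0]
        s=least_squares(res,x0,loss="soft_l1");print(s.cost,s.x.round(3),np.degrees(s.x[2:5]).round(1));print(s.fun.round(1))
        print({k:v.round(1) for k,v in model(s.x).items()})
E
python3 fit.py
```

```text
A [651.   17.5] [628.7  22.5]
R [ 499.2 -106.4] [ 497.2 -103.7]
L [467.3  87.1] [465.2  87.3]
k1 [581.9 -40.5] [578.2 -38.7]
k2 [481. -17.] [478.6 -15.6]
ptr [454.7 -15.2] [454.6 -11.8]
notch [557.5  78.2] [557.7  77.9]
c [ 5.373e+02 -1.000e-01] [533.    2.7]
380.8594697197824 [ 5.35783e+02  5.15000e-01  1.71000e-01  1.27200e+00  3.30800e+00
 -1.32100e+00  7.51000e-01  1.32100e+00 -7.51000e-01] [  9.8  72.9 189.5]
[ 3.600e+00  1.680e+01 -9.000e-01  7.000e-01 -3.300e+00 -1.400e+00
  4.000e-01  7.000e-01  7.000e-01 -5.400e+00 -2.000e-01  1.700e+00
 -1.090e+01 -1.072e+02 -1.430e+01  5.060e+01  8.700e+00  1.018e+02
  1.440e+01 -4.740e+01  2.000e-01  1.100e+00 -8.000e-01 -1.700e+00
 -1.000e-01  4.000e-01  1.000e+00 -1.500e+00 -9.000e-01  1.800e+00
  1.000e-01  1.000e-01 -7.000e-01  4.000e-01  7.000e-01 -4.000e-01]
{'A': array([648.1,  19.9]), 'L': array([462.8,  88.1]), 'R': array([ 496.4, -106.5]), 'k1': array([477.3, -12.8]), 'k2': array([576.6, -43.5]), 'ptr': array([456.9, -12.7]), 'notch': array([559.4,  77. ]), 'c': array([5.358e+02, 5.000e-01])}
```

```bash
sed -i 's/"k1":(38,(376,245),(382,369))/"k2":(38,(376,245),(382,369))/; s/"k2":(332 and 38,/"k1":(38,/' fit.py; sed -i 's/if "w" in cams:/if n!="A":/; s/if "t" in cams://' fit.py; python3 fit.py
```

```text
A [651.   17.5] [628.7  22.5]
R [ 499.2 -106.4] [ 497.2 -103.7]
L [467.3  87.1] [465.2  87.3]
k2 [581.9 -40.5] [578.2 -38.7]
k1 [481. -17.] [478.6 -15.6]
ptr [454.7 -15.2] [454.6 -11.8]
notch [557.5  78.2] [557.7  77.9]
c [ 5.373e+02 -1.000e-01] [533.    2.7]
15.95801592401353 [ 5.37219e+02  5.22000e-01  1.68000e-01  1.32600e+00  3.31400e+00
 -9.72000e-01  6.95000e-01  9.72000e-01 -6.95000e-01] [  9.6  76.  189.9]
[-0.7  0.2 -2.5 -0.   0.3  0.4  1.7 -2.8 -0.3  0.9 -1.3  1.6  0.7  0.3
  0.3 -0.1 -0.1  0.2  0.4  3.2 -0.6 -2.3  0.4 -2.2  0.4 -0.  -0.3  3.4
  0.  -0.5 -0.5  0.3  0.5 -0.3]
{'A': array([649.6,  19.5]), 'L': array([464.6,  88.4]), 'R': array([ 497.5, -106.3]), 'k1': array([479.5, -16. ]), 'k2': array([580.4, -41.2]), 'ptr': array([458.4, -13.2]), 'notch': array([556.6,  78.1]), 'c': array([5.372e+02, 5.000e-01])}
```

```bash
cat >> h.py <<'E'
def inc(targets,pose=None):
    """targets: (x,y,z,yawdeg). prints dx,dy,dz,spin from the present measured (or given) pose"""
    if pose is None:
        p,Rm,o=tool(); yaw=np.degrees(o["tcp_rot"][2])
    else: p=np.array(pose[:3]);yaw=pose[3]
    a=np.radians(yaw);ex=np.array([np.cos(a),np.sin(a)]);ey=np.array([np.sin(a),-np.cos(a)])
    for t in targets:
        d=np.array(t[:2])-p[:2]; print([round(float(v),1) for v in (ex@d,ey@d,p[2]-t[2],(yaw-t[3]+180)%360-180 if abs(yaw-t[3])>360 else yaw-t[3])])
E
python3 - <<'E'
from h import *
c=np.array([537.2,.5]);pos=lambda r,a:c+r*np.array([np.cos(np.radians(a)),np.sin(np.radians(a))])
k=pos(63,316);inc([(*k,100,136),(*k,24,136)])
print("arc")
inc([(*pos(63,316+7.12*i),24,136+7.12*i) for i in range(1,17)],(*k,24,136))
K,T=load("top","top0")
for n,uv,z in[("horn",(186,160),115),("hornbase",(198,188),0),("boxL",(203,125),0),("boxtop",(203,112),60),("boxR",(469,128),0)]:print(n,p2w(uv,z,K,T).round(0))
E
```

```text
[-92.6, -15.2, 126.9, 24.7]
[-92.6, -15.2, 202.9, 24.7]
arc
[0.5, 7.8, 0.0, -7.1]
[1.9, 15.5, 0.0, -14.2]
[4.3, 22.9, 0.0, -21.4]
[7.6, 30.0, 0.0, -28.5]
[11.8, 36.7, 0.0, -35.6]
[16.7, 42.7, 0.0, -42.7]
[22.4, 48.1, 0.0, -49.8]
[28.7, 52.8, 0.0, -57.0]
[35.5, 56.7, 0.0, -64.1]
[42.7, 59.6, 0.0, -71.2]
[50.2, 61.7, 0.0, -78.3]
[58.0, 62.8, 0.0, -85.4]
[65.8, 62.9, 0.0, -92.6]
[73.6, 62.1, 0.0, -99.7]
[81.2, 60.3, 0.0, -106.8]
[88.5, 57.6, 0.0, -113.9]
horn [742. 240. 115.]
hornbase [717. 241.   0.]
boxL [861. 239.   0.]
boxtop [866. 226.  60.]
boxR [ 867. -349.    0.]
```

Request:
arm_command:
  increments: [0.55,-92.6,-15.2,127,8,0.55,-92.6,-15.2,127,16,0.55,-92.6,-15.2,127,24.7,0.55,-92.6,-15.2,127,24.7,0.55,-92.6,-15.2,150,24.7,0.55,-92.6,-15.2,175,24.7,0.55,-92.6,-15.2,190,24.7,0.55,-92.6,-15.2,203,24.7,0.55,-92.6,-15.2,203,24.7,0.55,-92.6,-15.2,203,24.7,1,-92.6,-15.2,203,24.7,1,-92.6,-15.2,203,24.7,1,-92.6,-15.2,203,24.7,1,-92.6,-15.2,203,24.7,1,-92.6,-15.2,203,24.7,1,-92.6,-15.2,203,24.7]

```text
time: 3.78
tool_pos: [583.8, -44.1, 24.0]
tcp_rot: [3.14, 0.001, 2.372]
contact_force: [3.7, 3.6, 0.2]
grip_width: 14.8
```

Request:
arm_command:
  increments: [1,0.5,7.8,0,-7.1,1,1.9,15.5,0,-14.2,1,4.3,22.9,0,-21.4,1,7.6,30,0,-28.5,1,11.8,36.7,0,-35.6,1,16.7,42.7,0,-42.7,1,22.4,48.1,0,-49.8,1,28.7,52.8,0,-57,1,35.5,56.7,0,-64.1,1,42.7,59.6,0,-71.2,1,50.2,61.7,0,-78.3,1,58,62.8,0,-85.4,1,65.8,62.9,0,-92.6,1,73.6,62.1,0,-99.7,1,81.2,60.3,0,-106.8,1,88.5,57.6,0,-113.9,1,88.5,57.6,0,-113.9,1,88.5,57.6,0,-113.9,1,88.5,57.6,0,-113.9]

```text
time: 6.15
tool_pos: [560.7, 61.0, 24.1]
tcp_rot: [-3.14, 0.004, -1.924]
contact_force: [5.0, 13.9, -0.6]
grip_width: 15.0
```

```bash
python3 - <<'E'
from h import *
im=snap("top","t1")
p,Rm,o=tool();print(o["contact_force"],o["grip_width"],p,np.degrees(o["tcp_rot"][2]))
c=cv2.resize(im[180:350,220:400],(630,595),interpolation=cv2.INTER_CUBIC);cv2.imwrite("pics/c1.png",c)
E
```

```text
[ 4.80018987 13.21876398 -1.26847669] 15.016684041012113 [560.65849032  60.94441859  24.08096431] -110.22779569605005
```

View pics/c1.png

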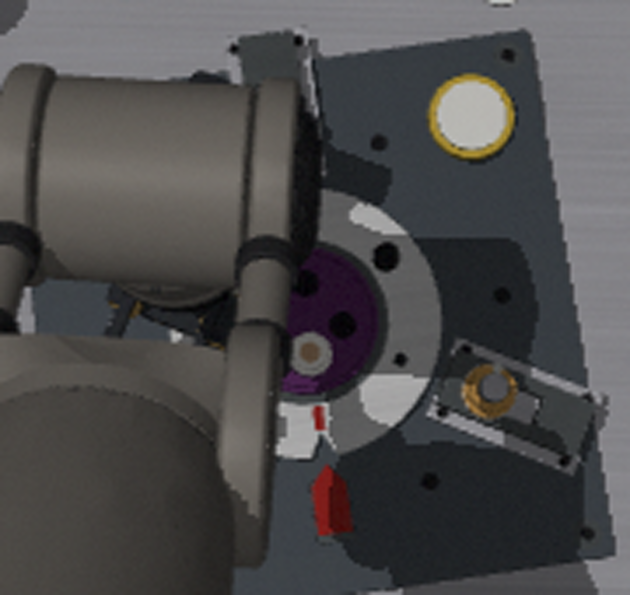

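```bash
python3 - <<'E'
from h import *
K,T=load("top","t1")
c=np.array([537.2+.97,.5-.7])
for n,uv,z in[("knob",(386,256),38),("notch",(322,455),20),("dash",(320,418),20),("ptr",(328,465),20),("dash0",(211,298),20),("notch0",(176,286),20)]:
    q=p2w((220+uv[0]/3.5,180+uv[1]/3.5),z,K,T)[:2]-c;print(n,np.hypot(*q).round(1),np.degrees(np.arctan2(q[1],q[0])).round(1)%360)
E
```

```text
knob 59.5 309.0
notch 78.6 188.3
dash 57.2 189.8
ptr 84.8 190.2
dash0 57.7 77.3
notch0 79.6 75.9
```

```bash
python3 - <<'E'
from h import *
p,Rm,o=tool()
inc([(640,0,240,180)],(*p,249.8))
E
```

```text
[29.8, -95.5, -215.9, 69.8]
```

Request:
arm_command:
  increments: [1,0,1,0,-1,1,0,1,0,-1,1,0,1,0,-1,0.5,0,1,0,-1,0.5,0,1,0,-1,0.5,0,1,0,-1,0.5,0,1,-30,-1,0.5,0,1,-80,-1,0,30,-95,-216,10,0,30,-95,-216,20,0,30,-95,-216,30,0,30,-95,-216,40,0,30,-95,-216,50,0,30,-95,-216,60,0,30,-95,-216,69.8,0,30,-95,-216,69.8,0,30,-95,-216,69.8,0,30,-95,-216,69.8]

```text
time: 8.45
tool_pos: [638.2, -2.5, 239.7]
tcp_rot: [3.142, -0.0, -3.14]
contact_force: [-0.6, 0.4, -0.2]
grip_width: 91.7
```

```bash
python3 - <<'E'
from h import *
im=snap("wrist","w1")
p,Rm,o=tool();print(o["time"],p,o["tcp_rot"],o["contact_force"])
cv2.imwrite("pics/w1v.png",cv2.resize(im[:,:],(800,600),interpolation=cv2.INTER_CUBIC))
E
```

```text
8.5 [638.24745288  -2.50093544 239.70480578] [ 3.14157713e+00 -3.00740002e-05 -3.14035318e+00] [-0.06291588  0.2673593   0.24466678]
```

View pics/w1v.png

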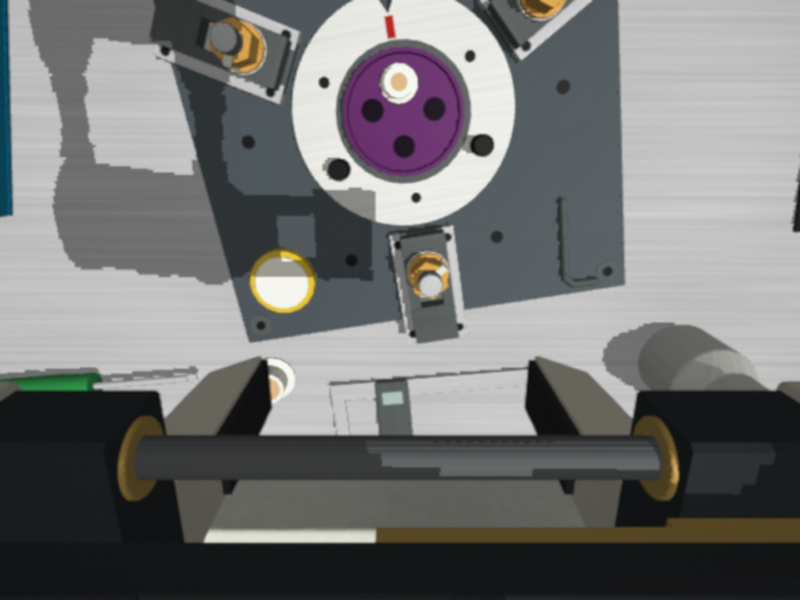

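```bash
python3 - <<'E'
from h import *
K,T=load("wrist","w1")
P={n:p2w((u*.8,v*.8),z,K,T)[:2] for n,(u,v),z in[("k1",(339,169),38),("k2",(482,145),38),("A",(430,287),76),("R",(224,37),76),("horn",(675,350),115)]}
for k,v in P.items():print(k,v.round(1))
d=P["k2"]-P["k1"];print(np.hypot(*d),np.degrees(np.arctan2(d[1],d[0])),"notch",np.degrees(np.arctan2(d[1],d[0]))+90, "centre",(P["k1"]+P["k2"])/2+ -30*np.array([np.cos(np.radians(9.6)),np.sin(np.radians(9.6))]))
w0=cv2.imread("pics/w0.png");w1=cv2.imread("pics/w1.png")
def cr(im,u,v,r=24):
    u,v=int(u*.8),int(v*.8);v=max(v,r);return cv2.resize(im[v-r:v+r,u-r:u+r],(380,380),interpolation=cv2.INTER_CUBIC)
m=np.vstack([np.hstack([cr(w1,430,272),cr(w1,238,43)]),np.hstack([cr(w0,506,172),cr(w0,258,308)])])
cv2.imwrite("pics/m1.png",cv2.resize(m,(600,600)))
E
```

```text
k1 [575.3 -44.3]
k2 [558.9  56.1]
A [651.1  19.5]
R [ 498.  -104.8]
horn [680.2 171. ]
101.83160583208291 99.28854270397258 notch 189.28854270397258 centre [537.49915134   0.89824143]
```

View pics/m1.png

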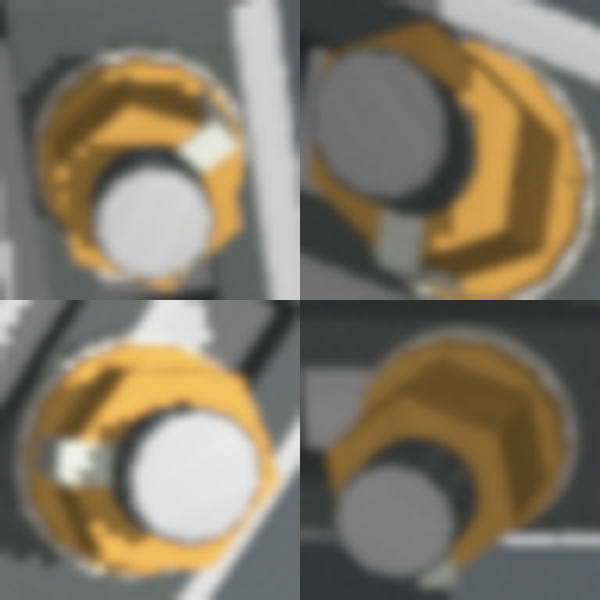

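```bash
python3 - <<'E'
from h import *
S=dict(A=(649.6,19.5),L=(464.6,88.4),R=(497.5,-106.3));F=dict(A=189.6,L=309.6,R=69.6)
for n,f,uv,off in[("A","w1",(353.3,216.2),(0,0)),("R","w1",(182,48.4),(0,0)),("L","w0",(393.6,138.9),(-1,.7)),("R","w0",(203.9,266),(-1,.7))]:
    K,T=load("wrist",f);q=p2w(uv,63,K,T)[:2]-np.array(S[n])-off
    a=np.degrees(np.arctan2(q[1],q[0]))%360
    print(n,np.hypot(*q).round(1),a.round(1),"cw needed",(a-F[n])%360)
E
```

```text
A 11.2 128.2 cw needed 298.5724359332702
R 11.5 350.5 cw needed 280.9498994685382
L 10.5 255.8 cw needed 306.1675939592126
R 14.4 348.2 cw needed 278.64205273989717
```

```bash
python3 - <<'E'
from h import *
c=np.array([537.2,.5]);pos=lambda r,a:c+r*np.array([np.cos(np.radians(a)),np.sin(np.radians(a))])
p,Rm,o=tool()
inc([(*pos(162,9.6),90,189.6),(*pos(162,9.6),23,189.6),(*pos(135,9.6),23,189.6)],(*p,180.07))
print(o["joint_positions"])
E
```

```text
[-58.7, 29.9, 149.7, -9.5]
[-58.7, 29.9, 216.7, -9.5]
[-32.1, 25.5, 216.7, -9.5]
[-1.23913856e-01  5.48140830e-01  1.15761731e+00  1.17541023e-05
  1.43586629e+00 -1.69595123e+00]
```

Request:
arm_command:
  increments: [0.3,-58.7,29.9,100,-9.5,0.3,-58.7,29.9,150,-9.5,0.3,-58.7,29.9,150,-9.5,0.3,-58.7,29.9,180,-9.5,0.3,-58.7,29.9,205,-9.5,0.3,-58.7,29.9,216.5,-9.5,0.3,-58.7,29.9,216.5,-9.5,1,-58.7,29.9,216.5,-9.5,1,-58.7,29.9,216.5,-9.5,1,-58.7,29.9,216.5,-9.5,1,-58.7,29.9,216.5,-9.5,1,-58.7,29.9,216.5,-9.5,1,-52,28.8,216.5,-9.5,1,-45.5,27.7,216.5,-9.5,1,-39,26.6,216.5,-9.5,1,-32.1,25.5,216.5,-9.5,1,-32.1,25.5,216.5,-9.5]

```text
time: 10.62
tool_pos: [676.2, 23.9, 24.3]
tcp_rot: [-3.14, 0.015, -2.976]
contact_force: [23.7, 5.8, -8.6]
grip_width: 33.8
```

```bash
python3 - <<'E'
from h import *
inc([(650.3,19,90,248.2),(650.3,19,46,248.2)],(670.3,23,23.2,189.6))
E
```

```text
[20.4, -0.6, -66.8, -58.6]
[20.4, -0.6, -22.8, -58.6]
```

Request:
arm_command:
  increments: [0.3,0,0,0,0,0.3,0,0,0,0,0.3,0,0,0,0,0.3,0,0,-40,0,0.3,0,0,-67,0,0.3,10,0,-67,-10,0.3,20.4,-0.6,-67,-20,0.3,20.4,-0.6,-67,-30,0.3,20.4,-0.6,-67,-40,0.3,20.4,-0.6,-67,-50,0.3,20.4,-0.6,-67,-58.6,0.3,20.4,-0.6,-67,-58.6,0.3,20.4,-0.6,-45,-58.6,0.3,20.4,-0.6,-23,-58.6,0.3,20.4,-0.6,-23,-58.6,1,20.4,-0.6,-23,-58.6,1,20.4,-0.6,-23,-58.6,1,20.4,-0.6,-23,-58.6,1,20.4,-0.6,-23,-58.6,1,20.4,-0.6,-23,-58.6]

```text
time: 13.12
tool_pos: [650.2, 19.2, 46.5]
tcp_rot: [3.141, 0.0, -1.953]
contact_force: [-1.4, 0.5, 2.0]
grip_width: 24.1
```

```bash
python3 - <<'E'
from h import *
im=snap("scene","s1")
K,T=load("scene","s1");print(w2p((650,19,40),K,T))
u,v=w2p((650,19,40),K,T).astype(int)
cv2.imwrite("pics/s1v.png",cv2.resize(im[v-60:v+60,u-80:u+80],(800,600),interpolation=cv2.INTER_CUBIC))
print(tool()[2])
E
```

```text
[344.79115255 257.20859632]
{'time': 13.175, 'joint_positions': array([-8.82621732e-02,  7.41217205e-01,  1.35850377e+00,  2.56398603e-04,
        1.04219720e+00, -2.84756740e+00]), 'dq': array([ 2.83551763e-03, -5.92401865e-06,  8.73197047e-04, -1.44317004e-04,
       -1.18492700e-03,  1.42362487e-03]), 'tau': array([-5.07018305e-01, -5.73260701e+01, -2.15446204e+01, -1.92564935e-01,
       -6.63669985e-01,  3.16475832e-02]), 'tool_pos': array([650.16566793,  19.23474019,  46.52214263]), 'tcp_rot': array([ 3.14121694e+00,  1.17520785e-04, -1.95321312e+00]), 'contact_force': array([-0.83225855,  0.53980389,  2.52895775]), 'moment': array([0.17322842, 0.41652617, 0.06227562]), 'grip_width': 23.753648509923806}
```

View pics/s1v.png

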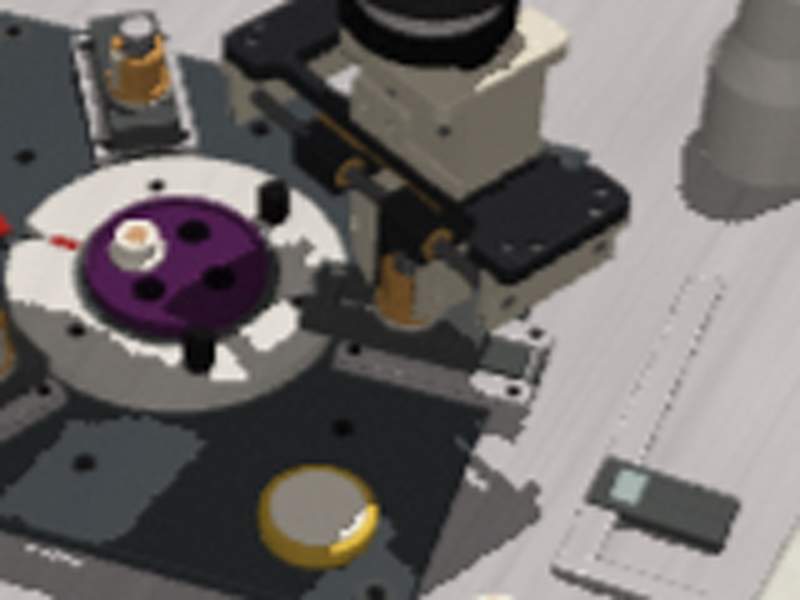

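The nut is gripped with 24.0 mm opening, and strap A's toe is over the rim. Now I'll run the nut down.

Request:
arm_command:
  increments: [1,0,0,0,10,1,0,0,0,20,1,0,0,0,30,1,0,0,0,40,1,0,0,0,50,1,0,0,0,60,1,0,0,0,70,1,0,0,0,80,1,0,0,0,90,1,0,0,0,100,1,0,0,0,110,1,0,0,0,120,1,0,0,0,130,1,0,0,0,140,1,0,0,0,150,1,0,0,0,160,1,0,0,0,170,1,0,0,0,180,1,0,0,0,190,1,0,0,0,200]

```text
time: 15.68
tool_pos: [650.5, 19.6, 46.5]
tcp_rot: [-3.142, -0.001, 0.834]
contact_force: [-0.9, 1.4, 2.5]
grip_width: 23.7
```

Request:
arm_command:
  increments: [1,0,0,0,10,1,0,0,0,20,1,0,0,0,30,1,0,0,0,40,1,0,0,0,50,1,0,0,0,60,1,0,0,0,70,1,0,0,0,80,1,0,0,0,90,1,0,0,0,98.6,1,0,0,0,98.6,1,0,0,0,98.6]

```text
time: 17.18
tool_pos: [650.5, 19.2, 46.5]
tcp_rot: [-3.141, 0.0, -0.879]
contact_force: [-1.2, 1.3, 3.4]
grip_width: 23.8
```

```bash
python3 - <<'E'
from h import *
p,Rm,o=tool();print(o["time"],p,np.degrees(o["tcp_rot"][2]),o["contact_force"],o["moment"],o["grip_width"])
c=np.array([537.2,.5]);pos=lambda r,a:c+r*np.array([np.cos(np.radians(a)),np.sin(np.radians(a))])
# next strap L: theta 129.6, psi 129.6 (tool x outward) -> camera outward
for th,ps in((129.6,129.6),(249.6,69.6)):
    inc([(*pos(162,th),100,ps),(*pos(162,th),23,ps),(*pos(135,th),23,ps)],(*p,-50.4))
E
```

```text
17.175 [650.46616083  19.24260884  46.50588918] -50.355928974018845 [-1.24884074  1.27576087  3.40022895] [ 0.1981999   0.41349473 -0.05323877] 23.826111894516927
[-219.8, 99.2, -53.5, -180.0]
[-219.8, 99.2, 23.5, -180.0]
[-192.8, 99.2, 23.5, -180.0]
[23.2, 239.5, -53.5, -120.0]
[23.2, 239.5, 23.5, -120.0]
[9.7, 216.1, 23.5, -120.0]
```

Request:
arm_command:
  increments: [0.3,0,0,0,0,0.3,0,0,0,0,0.3,0,0,0,0,0.3,0,0,-53.5,0,0.3,23.2,239.5,-53.5,-10,0.3,23.2,239.5,-53.5,-20,0.3,23.2,239.5,-53.5,-30,0.3,23.2,239.5,-53.5,-40,0.3,23.2,239.5,-53.5,-50,0.3,23.2,239.5,-53.5,-60,0.3,23.2,239.5,-53.5,-70,0.3,23.2,239.5,-53.5,-80,0.3,23.2,239.5,-53.5,-90,0.3,23.2,239.5,-53.5,-100,0.3,23.2,239.5,-53.5,-110,0.3,23.2,239.5,-53.5,-120,0.3,23.2,239.5,-53.5,-120,0.3,23.2,239.5,-20,-120,0.3,23.2,239.5,10,-120,0.3,23.2,239.5,23.5,-120]

```text
time: 19.68
tool_pos: [479.6, -150.8, 21.4]
tcp_rot: [-3.139, -0.0, 1.21]
contact_force: [-0.9, 0.1, 0.0]
grip_width: 64.2
```

Request:
arm_command:
  increments: [0.3,0,0,0,0,1,0,0,0,0,1,0,0,0,0,1,0,0,0,0,1,0,0,0,0,1,0,0,0,0,1,7,0,0,0,1,14,0,0,0,1,21,0,0,0,1,27,0,0,0,1,27,0,0,0]

```text
time: 21.05
tool_pos: [489.1, -129.8, 23.3]
tcp_rot: [3.14, 0.006, 1.215]
contact_force: [-9.7, -22.0, 5.3]
grip_width: 33.7
```

```bash
python3 - <<'E'
from h import *
p,Rm,o=tool();print(o["time"],p,np.degrees(o["tcp_rot"][2]),o["contact_force"],o["moment"],o["grip_width"])
c=np.array([537.2,.5]);pos=lambda r,a:c+r*np.array([np.cos(np.radians(a)),np.sin(np.radians(a))])
cp=(*pos(135,249.6),23,69.6)
inc([(497.9,-105.9,90,230.5),(497.9,-105.9,46,230.5)],cp)
E
```

```text
21.05 [ 489.08787975 -129.75480219   23.30638913] 69.62721224704278 [ -9.66448799 -21.98239828   5.29486164] [-3.85681213  1.75900104  0.06673774] 33.70016258302033
[21.6, 0.3, -67.0, -160.9]
[21.6, 0.3, -23.0, -160.9]
```

Request:
arm_command:
  increments: [0.3,0,0,0,0,0.3,0,0,0,0,0.3,0,0,0,0,0.3,0,0,-67,-5,0.3,10,0,-67,-15,0.3,21.6,0.3,-67,-25,0.3,21.6,0.3,-67,-35,0.3,21.6,0.3,-67,-45,0.3,21.6,0.3,-67,-55,0.3,21.6,0.3,-67,-65,0.3,21.6,0.3,-67,-75,0.3,21.6,0.3,-67,-85,0.3,21.6,0.3,-67,-95,0.3,21.6,0.3,-67,-105,0.3,21.6,0.3,-67,-115,0.3,21.6,0.3,-67,-125,0.3,21.6,0.3,-67,-135,0.3,21.6,0.3,-67,-145,0.3,21.6,0.3,-67,-155,0.3,21.6,0.3,-67,-160.9]

```text
time: 23.55
tool_pos: [497.6, -105.2, 89.6]
tcp_rot: [3.141, 0.0, -2.257]
contact_force: [-0.0, -0.2, 0.2]
grip_width: 64.5
```

Request:
arm_command:
  increments: [0.3,0,0,0,0,0.3,0,0,22,0,0.3,0,0,44,0,0.3,0,0,44,0,1,0,0,44,0,1,0,0,44,0,1,0,0,44,0,1,0,0,44,0,1,0,0,44,0]

```text
time: 24.68
tool_pos: [497.7, -105.8, 45.9]
tcp_rot: [-3.141, 0.0, -2.262]
contact_force: [-0.1, -0.2, 1.7]
grip_width: 23.6
```

```bash
python3 - <<'E'
from h import *
p,Rm,o=tool();print(o["time"],p,np.degrees(o["tcp_rot"][2])%360,o["contact_force"],o["moment"],o["grip_width"],o["joint_positions"][5])
E
```

```text
24.675 [ 497.72658705 -105.84344886   45.93487971] 230.36962045892426 [-0.0906399  -0.17307719  1.74779524] [ 0.03389255  0.1245748  -0.09536889] 23.628931421974627 -2.810245851449999
```

Gripped (23.6 mm). The turn is 230.4 → −50.4, i.e. 280.8°.

Request:
arm_command:
  increments: [1,0,0,0,10,1,0,0,0,20,1,0,0,0,30,1,0,0,0,40,1,0,0,0,50,1,0,0,0,60,1,0,0,0,70,1,0,0,0,80,1,0,0,0,90,1,0,0,0,100,1,0,0,0,110,1,0,0,0,120,1,0,0,0,130,1,0,0,0,140,1,0,0,0,150,1,0,0,0,160,1,0,0,0,170,1,0,0,0,180,1,0,0,0,190,1,0,0,0,200]

```text
time: 27.18
tool_pos: [498.8, -105.4, 46.0]
tcp_rot: [3.14, -0.002, 0.525]
contact_force: [4.0, 2.1, -1.1]
grip_width: 23.7
```

Request:
arm_command:
  increments: [1,0,0,0,10,1,0,0,0,20,1,0,0,0,30,1,0,0,0,40,1,0,0,0,50,1,0,0,0,60,1,0,0,0,70,1,0,0,0,80.8,1,0,0,0,80.8,1,0,0,0,80.8,0.3,0,0,0,80.8,0.3,0,0,0,80.8,0.3,0,0,0,80.8,0.3,0,0,-54,80.8]

```text
time: 28.92
tool_pos: [494.8, -104.7, 96.9]
tcp_rot: [3.137, 0.008, -0.88]
contact_force: [1.1, -0.2, -0.0]
grip_width: 59.2
```

```bash
python3 - <<'E'
from h import *
p,Rm,o=tool();print(o["time"],p,np.degrees(o["tcp_rot"][2]),o["contact_force"],o["moment"],o["grip_width"])
c=np.array([537.2,.5]);pos=lambda r,a:c+r*np.array([np.cos(np.radians(a)),np.sin(np.radians(a))])
inc([(*pos(162,129.6),100,129.6),(*pos(162,129.6),23,129.6)],(497.9,-105.9,100,-50.4))
inc([(465.2,88,90,256),(465.2,88,46,256)],(*pos(135,129.6),23,129.6))
E
```

```text
28.925 [ 494.78214372 -104.71780178   96.91378519] -50.39755850764477 [ 1.06834887 -0.20001925 -0.01217304] [-0.0496428   0.1985199  -0.00934669] 59.224050504624564
[-218.9, -98.1, 0.0, -180.0]
[-218.9, -98.1, 77.0, -180.0]
[-21.7, 0.3, -67.0, -126.4]
[-21.7, 0.3, -23.0, -126.4]
```

Request:
arm_command:
  increments: [0.3,-60,-25,0,-10,0.3,-110,-50,0,-20,0.3,-160,-70,0,-30,0.3,-200,-90,0,-40,0.3,-218.9,-98.1,0,-50,0.3,-218.9,-98.1,0,-60,0.3,-218.9,-98.1,0,-70,0.3,-218.9,-98.1,0,-80,0.3,-218.9,-98.1,0,-90,0.3,-218.9,-98.1,0,-100,0.3,-218.9,-98.1,0,-110,0.3,-218.9,-98.1,0,-120,0.3,-218.9,-98.1,0,-130,0.3,-218.9,-98.1,0,-140,0.3,-218.9,-98.1,0,-150,0.3,-218.9,-98.1,0,-160,0.3,-218.9,-98.1,0,-170,0.3,-218.9,-98.1,0,-180,0.3,-218.9,-98.1,0,-180,0.3,-218.9,-98.1,40,-180]

```text
time: 31.42
tool_pos: [436.0, 125.8, 61.2]
tcp_rot: [3.136, 0.004, 2.258]
contact_force: [1.1, -0.7, -0.9]
grip_width: 64.4
```

Request:
arm_command:
  increments: [0.3,0,0,25,0,0.3,0,0,36.5,0,0.3,0,0,36.5,0,1,0,0,36.5,0,1,0,0,36.5,0,1,0,0,36.5,0,1,0,0,36.5,0,1,0,0,36.5,0,1,-7,0,36.5,0,1,-14,0,36.5,0,1,-21,0,36.5,0,1,-27,0,36.5,0,1,-27,0,36.5,0]

```text
time: 33.05
tool_pos: [448.5, 108.9, 23.5]
tcp_rot: [3.141, -0.007, 2.26]
contact_force: [-7.2, 31.4, 11.3]
grip_width: 33.6
```

Request:
arm_command:
  increments: [0.3,0,0,0,0,0.3,0,0,0,0,0.3,0,0,0,0,0.3,0,0,-67,-5,0.3,-10,0,-67,-15,0.3,-21.7,0.3,-67,-25,0.3,-21.7,0.3,-67,-35,0.3,-21.7,0.3,-67,-45,0.3,-21.7,0.3,-67,-55,0.3,-21.7,0.3,-67,-65,0.3,-21.7,0.3,-67,-75,0.3,-21.7,0.3,-67,-85,0.3,-21.7,0.3,-67,-95,0.3,-21.7,0.3,-67,-105,0.3,-21.7,0.3,-67,-115,0.3,-21.7,0.3,-67,-126.4,0.3,-21.7,0.3,-67,-126.4,0.3,-21.7,0.3,-67,-126.4,0.3,-21.7,0.3,-45,-126.4,0.3,-21.7,0.3,-23,-126.4]

```text
time: 35.55
tool_pos: [465.2, 88.1, 45.9]
tcp_rot: [-3.141, 0.0, -1.818]
contact_force: [-0.1, 0.3, 0.6]
grip_width: 64.4
```

Request:
arm_command:
  increments: [0.3,0,0,0,0,1,0,0,0,0,1,0,0,0,0,1,0,0,0,0,1,0,0,0,0,1,0,0,0,0]

```text
time: 36.3
tool_pos: [465.5, 88.2, 46.5]
tcp_rot: [-3.14, 0.001, -1.816]
contact_force: [1.0, 0.4, 0.9]
grip_width: 24.4
```

```bash
python3 - <<'E'
from h import *
p,Rm,o=tool();print(o["time"],p,np.degrees(o["tcp_rot"][2])%360,o["contact_force"],o["moment"],o["grip_width"],o["joint_positions"][5])
E
```

```text
36.3 [465.48188728  88.17972225  46.49284187] 255.9629337480233 [1.00496662 0.41694779 0.8757054 ] [ 0.05813686 -0.01375315 -0.10778716] 24.400634545414103 -2.871642117081117
```

Request:
arm_command:
  increments: [1,0,0,0,10,1,0,0,0,20,1,0,0,0,30,1,0,0,0,40,1,0,0,0,50,1,0,0,0,60,1,0,0,0,70,1,0,0,0,80,1,0,0,0,90,1,0,0,0,100,1,0,0,0,110,1,0,0,0,120,1,0,0,0,130,1,0,0,0,140,1,0,0,0,150,1,0,0,0,160,1,0,0,0,170,1,0,0,0,180,1,0,0,0,190,1,0,0,0,200]

```text
time: 38.8
tool_pos: [465.8, 88.6, 46.5]
tcp_rot: [3.14, -0.002, 0.972]
contact_force: [2.3, 2.7, -0.1]
grip_width: 24.1
```

Request:
arm_command:
  increments: [1,0,0,0,10,1,0,0,0,20,1,0,0,0,30,1,0,0,0,40,1,0,0,0,50,1,0,0,0,60,1,0,0,0,70,1,0,0,0,80,1,0,0,0,90,1,0,0,0,100,1,0,0,0,106.4,1,0,0,0,106.4,1,0,0,0,106.4,0.3,0,0,0,106.4,0.3,0,0,0,106.4,0.3,0,0,0,106.4,0.3,0,0,-54,106.4]

```text
time: 40.92
tool_pos: [462.0, 88.0, 97.7]
tcp_rot: [3.134, 0.006, -0.88]
contact_force: [0.7, -0.7, 0.0]
grip_width: 59.6
```

```bash
python3 - <<'E'
from h import *
p,Rm,o=tool();print(o["time"],p,np.degrees(o["tcp_rot"][2]),o["contact_force"],o["moment"],o["grip_width"])
inc([(470,370,230,0),(620,0,240,180)],(465.2,88,100,-50.4))
E
```

```text
40.925 [462.04820778  88.018909    97.66123143] -50.40906023949674 [ 0.6707777  -0.73715421  0.00522178] [-0.01367162  0.12267045 -0.0142575 ] 59.569317370644676
[-214.2, -183.5, -130.0, -50.4]
[166.5, -63.2, -140.0, -230.4]
```

Request:
arm_command:
  increments: [0.3,0,0,-62,0,0,0,0,-124,0,0,0,0,-140,0,0,0,0,-140,0,0,0,0,-140,0]

```text
time: 41.55
tool_pos: [464.1, 88.1, 238.8]
tcp_rot: [3.139, 0.002, -0.88]
contact_force: [-0.6, 0.3, -0.1]
grip_width: 91.6
```

```bash
python3 - <<'E'
from h import *
im=snap("wrist","w2")
K,T=load("wrist","w2")
S=dict(A=(650.3,19),L=(465.3,88),R=(498,-105.9))
def cr(im,u,v,r=24):
    u,v=int(u),int(v);print(u-r,v-r);return cv2.resize(im[v-r:v+r,u-r:u+r],(300,300),interpolation=cv2.INTER_CUBIC)
big=cv2.resize(im[0:330,60:600],(490,300),interpolation=cv2.INTER_AREA)
t=[cr(im,*w2p((*S[n],63),K,T)) for n in "ALR"]
m=np.vstack([np.hstack([t[0],t[1]]),np.hstack([t[2],big[:, 100:400]])])
cv2.imwrite("pics/m2.png",m)
print(tool()[0])
E
```

```text
158 -40Traceback (most recent call last):
  File "<stdin>", line 8, in <module>
  File "<stdin>", line 6, in cr
cv2.error: OpenCV(4.12.0) /io/opencv/modules/imgproc/src/resize.cpp:4208: error: (-215:Assertion failed) !ssize.empty() in function 'resize'
```

Request:
arm_command:
  increments: [0,50,0,-40,0,0,50,0,-40,0,0,50,0,-40,0]

```text
time: 41.98
tool_pos: [496.2, 49.7, 278.7]
tcp_rot: [3.14, 0.002, -0.881]
contact_force: [-0.6, 0.3, -0.5]
grip_width: 92.0
```

```bash
python3 - <<'E'
from h import *
im=snap("wrist","w2")
K,T=load("wrist","w2")
S=dict(A=(650.3,19),L=(465.3,88),R=(498,-105.9))
def cr(im,u,v,r=24):
    u,v=int(u),max(r,int(v));print(u-r,v-r);return cv2.resize(im[v-r:v+r,u-r:u+r],(300,300),interpolation=cv2.INTER_CUBIC)
big=cv2.resize(im[0:330,100:500],(364,300),interpolation=cv2.INTER_AREA)
t=[cr(im,*w2p((*S[n],63),K,T)) for n in "ALR"]
m=np.vstack([np.hstack([t[0],t[1],np.zeros((300,64,3),np.uint8)]),np.hstack([t[2],big])])
cv2.imwrite("pics/m2.png",m)
print(tool()[0])
E
```

```text
179 39
292 224
405 40
[495.82288087  50.01101411 278.6159786 ]
```

View pics/m2.png

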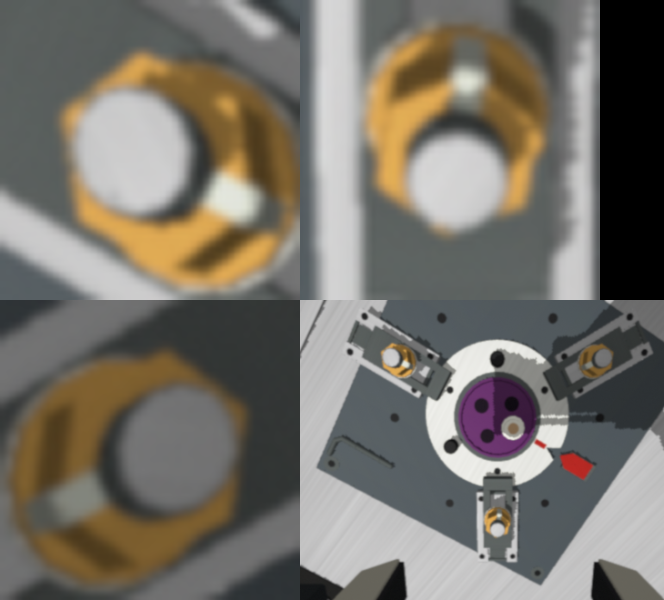

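All three stripes point at the nest's middle, the straps are forward, and the notch (550,452) is at the pointer tip. Next I'll look at the wrench.

```bash
python3 - <<'E'
from h import *
inc([(450,362,230,0)],(496,50,278.7,-50.4))
E
```

```text
[-269.7, -163.4, 48.7, -50.4]
```

Request:
arm_command:
  increments: [0,-269.7,-163.4,48.7,-10,0,-269.7,-163.4,48.7,-20,0,-269.7,-163.4,48.7,-30,0,-269.7,-163.4,48.7,-40,0,-269.7,-163.4,48.7,-50.4,0,-269.7,-163.4,48.7,-50.4,0,-269.7,-163.4,48.7,-50.4,0,-269.7,-163.4,48.7,-50.4,0,-269.7,-163.4,48.7,-50.4]

```text
time: 43.15
tool_pos: [451.4, 360.4, 231.9]
tcp_rot: [-3.141, -0.0, -0.002]
contact_force: [0.4, 0.2, 0.4]
grip_width: 91.6
```

```bash
python3 - <<'E'
from h import *
im=snap("wrist","w3")
p,Rm,o=tool();print(o["time"],p,o["tcp_rot"],o["contact_force"])
cv2.imwrite("pics/w3v.png",cv2.resize(im[:,:],(800,600),interpolation=cv2.INTER_CUBIC))
E
```

```text
43.2 [451.3743859  360.55191621 231.96110129] [-3.14129936e+00 -5.52870535e-04 -2.18714200e-03] [0.11929388 0.03115462 0.14477485]
```

View pics/w3v.png

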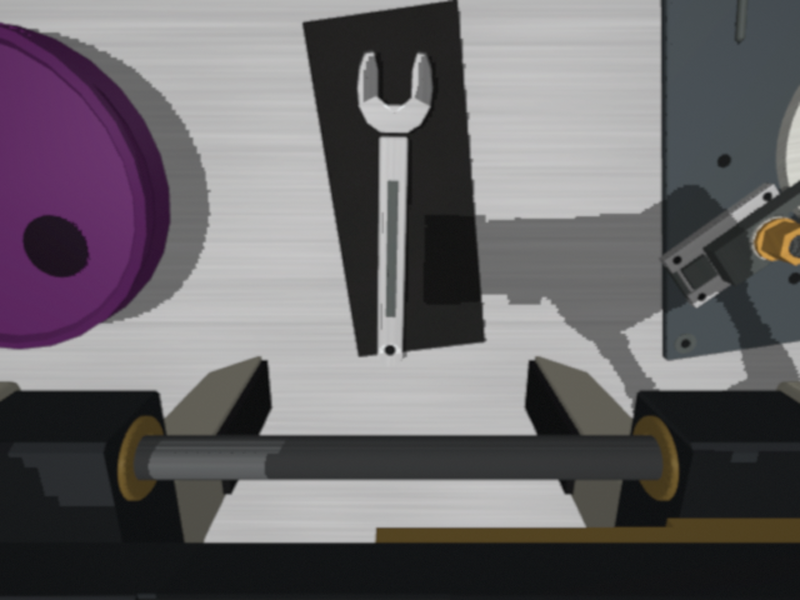

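```bash
python3 - <<'E'
from h import *
K,T=load("wrist","w3")
f=lambda u,v,z:p2w((u*.8,v*.8),z,K,T)[:2]
tips=(f(370,53,14)+f(424,53,14))/2;thr=f(393,107,14);tail=f(389.5,356,13)
hl=(f(380,140,13)+f(407.5,140,13))/2; hb=(f(377,330,13)+f(404,330,13))/2
print("tips",tips,"thr",thr,"tail",tail,"h",hl,hb,"len",np.hypot(*(tips-tail)), "w",np.hypot(*(f(380,140,13)-f(407.5,140,13))))
ang=lambda d:np.degrees(np.arctan2(d[1],d[0]))
print("phi",ang(hl-hb),ang(tips-tail),ang(thr-tail))
u=(hl-hb)/np.hypot(*(hl-hb))
print("jaw from tips",tips-20*u,"from thr",thr+16*u); 
for j in(tips-20*u,thr+16*u):print("orig",j-95*u)
m=[f(*c,3) for c in((303,22),(457,0),(484,341),(359,356))];print("mat",np.mean(m,0),ang(m[1]-m[2]),ang(m[0]-m[3]),np.hypot(*(m[1]-m[2])),np.hypot(*(m[0]-m[1])))
d=(thr+16*u-95*u)-np.mean(m,0);a=np.radians(ang(m[1]-m[2]+m[0]-m[3]));print("in mat",d@[np.cos(a),np.sin(a)],d@[-np.sin(a),np.cos(a)])
E
```

```text
tips [590.71384697 360.44662063] thr [555.79598815 363.39906566] tail [360.75361656 367.36460879] h [533.33555544 362.97730141] [384.19228098 366.36612406] len 230.064265217813 w 20.080540833655846
phi -1.3016465625471323 -1.7231327991112102 -1.1647601635581464
jaw from tips [570.71900783 360.90094191] from thr [571.79185946 363.03560864]
orig [475.74352192 363.058968  ]
orig [476.81637355 365.19363473]
mat [490.91574867 356.44463984] 7.125933275342371 7.2134940888648895 257.5369620827674 108.1655041950113
in mat -12.897171007229945 10.440319457009235
```

```bash
python3 - <<'E'
from h import *
p,Rm,o=tool();inc([(476,364.3,6,-1.3)])
E
```

```text
[24.6, -3.8, 226.0, 1.2]
```

Request:
arm_command:
  increments: [0.4,24.6,-3.8,60,1.2,0.4,24.6,-3.8,120,1.2,0.4,24.6,-3.8,170,1.2,0.4,24.6,-3.8,200,1.2,0.4,24.6,-3.8,218,1.2,0.4,24.6,-3.8,225.5,1.2,0.4,24.6,-3.8,225.5,1.2,1,24.6,-3.8,225.5,1.2,1,24.6,-3.8,225.5,1.2,1,24.6,-3.8,225.5,1.2,1,24.6,-3.8,225.5,1.2,1,24.6,-3.8,225.5,1.2,1,24.6,-3.8,225.5,1.2]

```text
time: 44.82
tool_pos: [475.6, 365.4, 6.3]
tcp_rot: [-3.141, -0.0, -0.021]
contact_force: [-0.9, -0.9, 3.0]
grip_width: 20.4
```

Request:
arm_command:
  increments: [1,0,0,-30,0,1,0,0,-60,0,1,0,0,-90,0,1,0,0,-90,0,1,0,0,-90,0]

```text
time: 45.45
tool_pos: [474.6, 364.9, 94.4]
tcp_rot: [3.14, 0.002, -0.021]
contact_force: [0.2, -0.0, -3.8]
grip_width: 20.5
```

```bash
python3 - <<'E'
from h import *
im=snap("wrist","w4")
p,Rm,o=tool();print(o["time"],p,o["tcp_rot"],o["contact_force"],o["grip_width"])
cv2.imwrite("pics/w4v.png",im[0:300,140:540])
E
```

```text
45.5 [474.43449474 364.81004869  94.06847576] [ 3.13989929e+00  2.89993421e-03 -2.10850187e-02] [ 0.1239433   0.17323188 -2.95252258] 20.372748133217993
```

View pics/w4v.png

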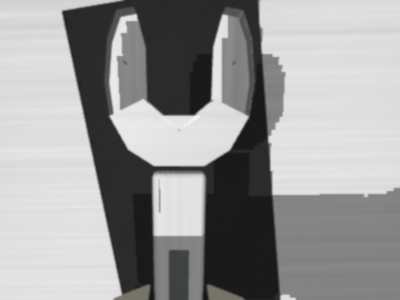

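```bash
python3 - <<'E'
from h import *
K,T=load("wrist","w4");d=np.load("pics/w4.npz");p,Rm=d["p"],d["R"]
g=lambda u,v,z:(Rm.T@(p2w((140+u,v),p[2]+z,K,T)-p)).round(1)
print("throat top",g(180,130,7.7),"throat notch front",g(179,115,7.7),"tips",g(124,9,7.7),g(236,9,7.7),"jaw sides",g(146,100,7.7),g(213,100,7.7),"outer",g(109,110,7.7),g(250,110,7.7),"neck",g(152,172,6.7),g(206,172,6.7))
E
```

```text
throat top [76.8  0.6 -7.9] throat notch front [82.1  0.2 -7.9] tips [116.2 -18.3  -8. ] [116.2  19.4  -7.9] jaw sides [ 87.3 -11.6  -7.9] [87.3 12.5 -7.9] outer [ 83.8 -25.1  -7.9] [83.8 26.  -7.9] neck [ 61.3 -10.1  -6.9] [61.3 10.6 -6.8]
```

```bash
cat >> h.py <<'E'
NUT=dict(L=(465.5,88.3),R=(498.2,-105.7),A=(650.4,19.3))
def wp(n,phi,d,z,yoff=0.0):
    a=np.radians(phi);u=np.array([np.cos(a),np.sin(a)]);return (*(np.array(NUT[n])-d*u),z,phi)
E
python3 - <<'E'
from h import *
p,Rm,o=tool();print(o["joint_positions"])
inc([wp("L",249.6,150,120)],(*p,-1.2))
E
```

```text
[5.27468035e-01 6.03462262e-01 1.48269277e+00 7.71565432e-05
 1.05879509e+00 2.11930901e+00]
[46.2, 135.0, -25.9, -250.8]
```

Request:
arm_command:
  increments: [1,0,0,-26,-10.5,1,5,20,-26,-21,1,10,40,-26,-31.5,1,15,60,-26,-42,1,20,80,-26,-52.5,1,30,100,-26,-63,1,40,120,-26,-73.5,1,46.2,135,-26,-84,1,46.2,135,-26,-94.5,1,46.2,135,-26,-105,1,46.2,135,-26,-115.5,1,46.2,135,-26,-126,1,46.2,135,-26,-136.5,1,46.2,135,-26,-147,1,46.2,135,-26,-157.5,1,46.2,135,-26,-168,1,46.2,135,-26,-178.5,1,46.2,135,-26,-189,1,46.2,135,-26,-199.5,1,46.2,135,-26,-210]

```text
time: 48.0
tool_pos: [518.0, 229.2, 120.2]
tcp_rot: [3.141, -0.003, -2.633]
contact_force: [-0.3, 0.5, -3.4]
grip_width: 20.5
```

Request:
arm_command:
  increments: [1,0,0,0,-10,1,0,0,0,-20,1,0,0,0,-30,1,0,0,0,-40.8,1,0,0,0,-40.8,1,0,0,0,-40.8,1,0,0,0,-40.8]

```text
time: 48.88
tool_pos: [518.7, 229.4, 121.7]
tcp_rot: [3.141, -0.0, -1.929]
contact_force: [0.3, -0.4, -3.4]
grip_width: 20.3
```

```bash
python3 - <<'E'
from h import *
p,Rm,o=tool();print(o["time"],p,np.degrees(o["tcp_rot"][2])%360,o["tcp_rot"],o["contact_force"])
inc([wp("L",249.6,150,51.3),wp("L",249.6,120,51.3),wp("L",249.6,97,51.3)],(*p,np.degrees(o["tcp_rot"][2])%360))
E
```

```text
48.875 [518.6552792  229.41928611 121.67259416] 249.47158624045363 [ 3.14108125e+00 -2.63824521e-04 -1.92908474e+00] [ 0.31138818 -0.40778374 -3.40717507]
[0.8, 0.6, 70.4, -0.1]
[30.8, 0.6, 70.4, -0.1]
[53.8, 0.5, 70.4, -0.1]
```

Request:
arm_command:
  increments: [1,0.8,0.6,30,0,1,0.8,0.6,60,0,1,0.8,0.6,70.4,0,1,0.8,0.6,70.4,0,1,12,0.6,70.4,0,1,24,0.6,70.4,0,1,32,0.6,70.4,0,1,40,0.6,70.4,0,1,46,0.6,70.4,0,1,50,0.6,70.4,0,1,50,0.6,70.4,0]

```text
time: 50.25
tool_pos: [500.9, 182.6, 51.7]
tcp_rot: [-3.141, 0.0, -1.927]
contact_force: [-0.6, -0.9, -2.3]
grip_width: 20.3
```

```bash
python3 - <<'E'
from h import *
im=snap("scene","s2");im2=snap("wrist","w5")
p,Rm,o=tool();print(o["time"],p,np.degrees(o["tcp_rot"][2])%360,Rm.T@o["contact_force"],Rm.T@o["moment"])
K,T=load("scene","s2");u,v=w2p((465,88,60),K,T).astype(int)
a=cv2.resize(im[v-45:v+45,u-50:u+50],(400,360),interpolation=cv2.INTER_CUBIC)
b=cv2.resize(im2[0:300,150:483],(400,360),interpolation=cv2.INTER_CUBIC)
cv2.imwrite("pics/m3.png",np.hstack([a,b]))
E
```

```text
50.35 [500.80415925 182.69642567  51.58159119] 249.60465530161616 [ 0.2790202  -1.01229712  2.63910633] [-0.03482154 -0.02603719 -0.01532185]
```

View pics/m3.png

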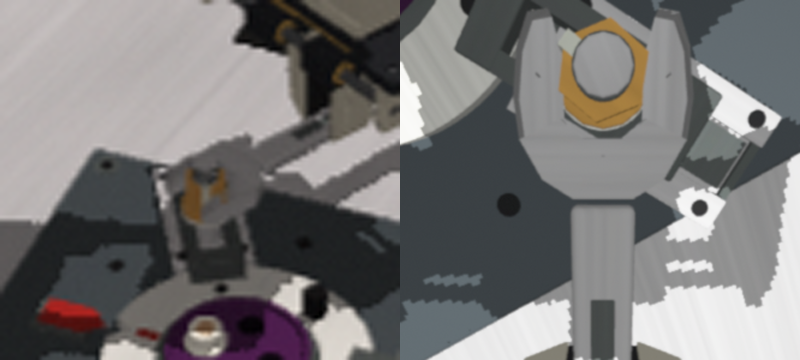

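```bash
cat >> h.py <<'E'
def arc(n,d0,d,steps,back=9,out=60):
    """rows in tool frame at distance d0, heading phi0 -> in to d, cw by steps, back, out"""
    f=lambda dd,s:(d0-dd*np.cos(np.radians(s)),dd*-np.sin(np.radians(s))) # tool x, y of TCP
    rows=[f(d,s)+(0,s) for s in steps]+[f(d,steps[-1]-back)+(0,steps[-1]-back)]+[f(dd,steps[-1]-back)+(0,steps[-1]-back) for dd in(d+20,d+40,d+out)]
    for r in rows:print([round(float(v),1) for v in r])
E
python3 - <<'E'
from h import *
arc("L",100.8,96.3,[0,5,10,15,20,25,30,35,40,45])
E
```

```text
[4.5, -0.0, 0.0, 0.0]
[4.9, -8.4, 0.0, 5.0]
[6.0, -16.7, 0.0, 10.0]
[7.8, -24.9, 0.0, 15.0]
[10.3, -32.9, 0.0, 20.0]
[13.5, -40.7, 0.0, 25.0]
[17.4, -48.1, 0.0, 30.0]
[21.9, -55.2, 0.0, 35.0]
[27.0, -61.9, 0.0, 40.0]
[32.7, -68.1, 0.0, 45.0]
[22.9, -56.6, 0.0, 36.0]
[6.7, -68.4, 0.0, 36.0]
[-9.5, -80.1, 0.0, 36.0]
[-25.6, -91.9, 0.0, 36.0]
```

Request:
arm_command:
  increments: [1,2.5,0,0,0,1,4.5,0,0,0,1,4.5,0,0,0,1,4.9,-8.4,0,5,1,6,-16.7,0,10,1,7.8,-24.9,0,15,1,10.3,-32.9,0,20,1,13.5,-40.7,0,25,1,17.4,-48.1,0,30,1,21.9,-55.2,0,35,1,27,-61.9,0,40,1,32.7,-68.1,0,45,1,32.7,-68.1,0,45,1,32.7,-68.1,0,45]

```text
time: 52.1
tool_pos: [552.6, 128.3, 51.3]
tcp_rot: [3.141, -0.001, -2.711]
contact_force: [-1.2, -1.5, -2.9]
grip_width: 20.5
```

```bash
python3 - <<'E'
from h import *
im2=snap("wrist","w6")
p,Rm,o=tool();print(o["time"],p,np.degrees(o["tcp_rot"][2])%360,Rm.T@o["contact_force"],Rm.T@o["moment"],o["grip_width"])
K,T=load("wrist","w6");print(w2p((*NUT["L"],63),K,T),w2p((*NUT["L"],76),K,T))
cv2.imwrite("pics/m4.png",cv2.resize(im2[0:150,230:430],(800,600),interpolation=cv2.INTER_CUBIC))
E
```

```text
52.15 [552.58856191 128.33543309  51.40524515] 204.6878154634014 [ 1.6636837  -0.11653529  2.71425417] [-0.08269099  0.22084007 -0.0240659 ] 20.452197300789464
[317.8550369   74.17177407] [317.81574639  70.47462765]
```

View pics/m4.png

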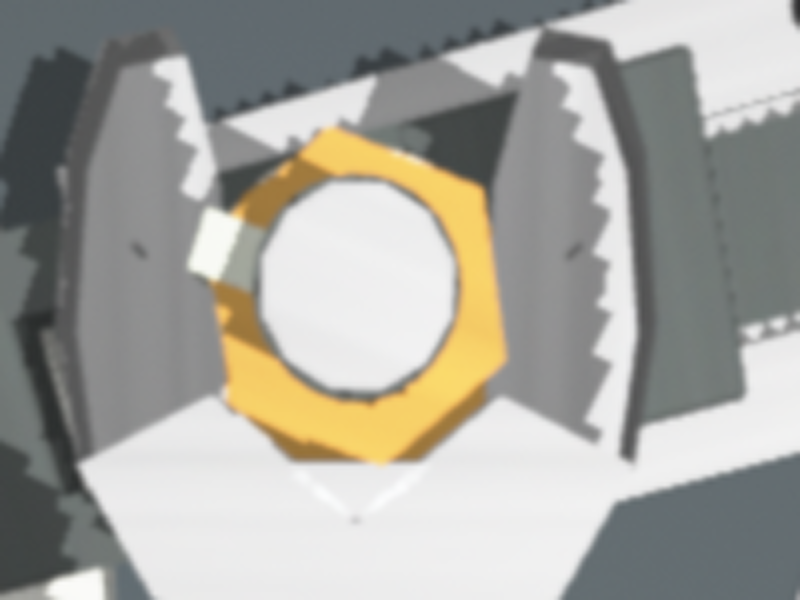

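Wrench on nut L: the nut lags the jaw by about 8°, so it has turned about 36–37°. I'll back off, lift straight up off the nut, and go on to A.

Request:
arm_command:
  increments: [1,0.5,7.5,0,-4.5,1,1.2,15.1,0,-9,1,1.2,15.1,0,-9,1,1.2,15.1,-10,-9,1,1.2,15.1,-25,-9,1,1.2,15.1,-45,-9,1,1.2,15.1,-75,-9,1,1.2,15.1,-75,-9]

```text
time: 53.15
tool_pos: [547.8, 141.6, 129.7]
tcp_rot: [-3.139, 0.006, -2.556]
contact_force: [0.4, -0.1, -3.8]
grip_width: 20.5
```

```bash
python3 - <<'E'
from h import *
p,Rm,o=tool();y=np.degrees(o["tcp_rot"][2])%360;print(o["time"],p,y,o["contact_force"],o["grip_width"])
inc([wp("A",129.6,135,125),wp("A",129.6,135,51.3)],(*p,y))
E
```

```text
53.15 [547.7728651  141.63891132 129.74401972] 213.55608190492134 [ 0.39604822 -0.09799863 -3.84805352] 20.513675616394504
[-32.1, -292.9, 4.7, 84.0]
[-32.1, -292.9, 78.4, 84.0]
```

Request:
arm_command:
  increments: [1,0,-40,0,10,1,-5,-80,0,20,1,-10,-120,0,30,1,-15,-160,0,40,1,-20,-200,0,50,1,-25,-240,0,60,1,-30,-270,0,70,1,-32.1,-292.9,0,80,1,-32.1,-292.9,0,84,1,-32.1,-292.9,0,84,1,-32.1,-292.9,0,84,1,-32.1,-292.9,0,84]

```text
time: 54.65
tool_pos: [734.5, -84.3, 126.5]
tcp_rot: [-3.142, -0.0, 2.263]
contact_force: [-0.7, 0.3, -3.2]
grip_width: 20.5
```

```bash
python3 - <<'E'
from h import *
p,Rm,o=tool();y=np.degrees(o["tcp_rot"][2])%360;print(o["time"],p,y,o["tcp_rot"],o["contact_force"],o["grip_width"])
inc([wp("A",129.6,135,51.3),wp("A",129.6,100.8,51.3),wp("A",129.6,96.3,51.3)],(*p,y))
E
```

```text
54.65 [734.49128199 -84.26902831 126.5303996 ] 129.6577665540742 [-3.14151229e+00 -2.06061183e-04  2.26295493e+00] [-0.73565426  0.3308039  -3.16796768] 20.503459392219806
[-1.6, 1.2, 75.2, 0.1]
[32.6, 1.3, 75.2, 0.1]
[37.1, 1.3, 75.2, 0.1]
```

Request:
arm_command:
  increments: [1,-1.6,1.2,30,0,1,-1.6,1.2,60,0,1,-1.6,1.2,75.2,0,1,-1.6,1.2,75.2,0,1,8,1.3,75.2,0,1,16,1.3,75.2,0,1,24,1.3,75.2,0,1,30,1.3,75.2,0,1,35,1.3,75.2,0,1,37.1,1.3,75.2,0,1,37.1,1.3,75.2,0,1,37.1,1.3,75.2,0]

```text
time: 56.15
tool_pos: [712.1, -55.4, 51.4]
tcp_rot: [3.141, 0.0, 2.261]
contact_force: [0.1, -0.6, -3.2]
grip_width: 20.3
```

```bash
python3 - <<'E'
from h import *
p,Rm,o=tool();y=np.degrees(o["tcp_rot"][2])%360;print(o["time"],p,y,Rm.T@o["contact_force"],Rm.T@o["moment"],o["grip_width"])
inc([wp("A",129.6,96.3,51.3)],(*p,y))
arc("A",96.3,96.3,[5,10,15,20,25,30,35,40,45])
E
```

```text
56.15 [712.12869379 -55.43323618  51.3746757 ] 129.57228751795844 [-0.54660382 -0.32397748  3.20831232] [ 0.03562559 -0.05464202 -0.00686074] 20.279196599246667
[0.6, 0.1, 0.1, -0.0]
[0.4, -8.4, 0.0, 5.0]
[1.5, -16.7, 0.0, 10.0]
[3.3, -24.9, 0.0, 15.0]
[5.8, -32.9, 0.0, 20.0]
[9.0, -40.7, 0.0, 25.0]
[12.9, -48.1, 0.0, 30.0]
[17.4, -55.2, 0.0, 35.0]
[22.5, -61.9, 0.0, 40.0]
[28.2, -68.1, 0.0, 45.0]
[18.4, -56.6, 0.0, 36.0]
[2.2, -68.4, 0.0, 36.0]
[-14.0, -80.1, 0.0, 36.0]
[-30.1, -91.9, 0.0, 36.0]
```

Reached freely with no contact force, so the jaw is around the nut. Now the stroke, then a picture before lifting.

Request:
arm_command:
  increments: [1,0.4,-8.4,0,5,1,1.5,-16.7,0,10,1,3.3,-24.9,0,15,1,5.8,-32.9,0,20,1,9,-40.7,0,25,1,12.9,-48.1,0,30,1,17.4,-55.2,0,35,1,22.5,-61.9,0,40,1,28.2,-68.1,0,45,1,28.2,-68.1,0,45,1,28.2,-68.1,0,45]

```text
time: 57.52
tool_pos: [641.7, -77.1, 51.4]
tcp_rot: [-3.141, 0.0, 1.478]
contact_force: [-1.6, -1.8, -3.5]
grip_width: 20.6
```

```bash
python3 - <<'E'
from h import *
im2=snap("wrist","w7")
p,Rm,o=tool();print(o["time"],p,np.degrees(o["tcp_rot"][2])%360,Rm.T@o["contact_force"],Rm.T@o["moment"],o["grip_width"])
cv2.imwrite("pics/m5.png",cv2.resize(im2[0:150,230:430],(800,600),interpolation=cv2.INTER_CUBIC))
E
```

```text
57.575 [641.64910673 -77.12196271  51.3408862 ] 84.66852868777816 [-1.38837025 -1.82817005  3.43219406] [ 0.26159668 -0.36050268 -0.11545082] 20.619067274590048
```

View pics/m5.png

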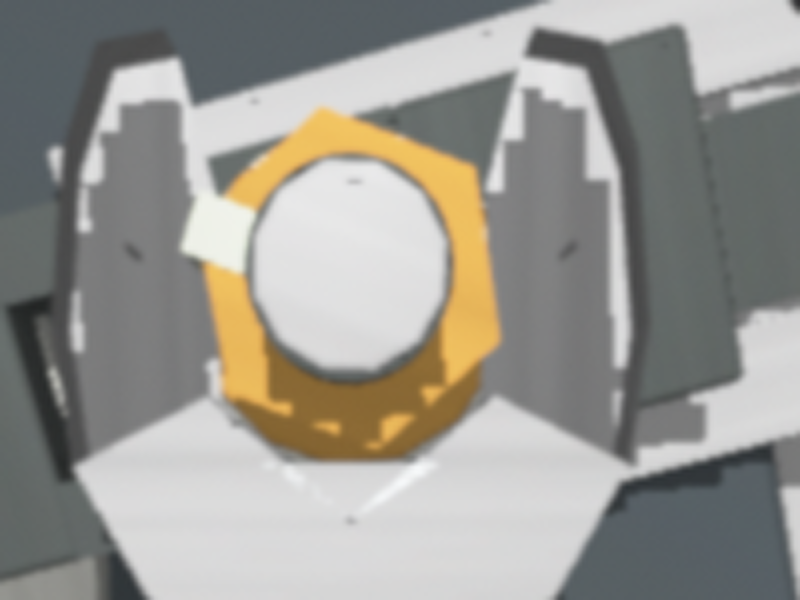

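Request:
arm_command:
  increments: [1,0.5,7.5,0,-4.5,1,1.2,15.1,0,-9,1,1.2,15.1,0,-9,1,1.2,15.1,-10,-9,1,1.2,15.1,-25,-9,1,1.2,15.1,-45,-9,1,1.2,15.1,-75,-9,1,1.2,15.1,-75,-9,1,1.2,15.1,-75,-9]

```text
time: 58.7
tool_pos: [656.3, -77.0, 126.0]
tcp_rot: [-3.141, -0.0, 1.633]
contact_force: [0.4, -0.0, -4.3]
grip_width: 20.2
```

```bash
python3 - <<'E'
from h import *
p,Rm,o=tool();y=np.degrees(o["tcp_rot"][2])%360;print(o["time"],p,y,o["contact_force"],o["grip_width"],o["joint_positions"])
inc([wp("R",9.6,135,126)],(*p,y))
E
```

```text
58.7 [656.25657685 -77.00118969 126.0240402 ] 93.57380375789027 [ 0.43683614 -0.028642   -4.27973009] 20.210209929170233 [-2.32736428e-01  6.74289338e-01  1.24758974e+00  1.15628214e-04
  1.22025426e+00 -2.95150871e-01]
[-33.0, -293.8, 0.0, 84.0]
```

Request:
arm_command:
  increments: [1,0,-40,0,10,1,-5,-80,0,20,1,-10,-120,0,30,1,-15,-160,0,40,1,-20,-200,0,50,1,-25,-240,0,60,1,-30,-270,0,70,1,-33,-293.8,0,80,1,-33,-293.8,0,84,1,-33,-293.8,0,84,1,-33,-293.8,0,84,1,-33,-293.8,0,84]

```text
time: 60.2
tool_pos: [365.6, -128.3, 126.2]
tcp_rot: [-3.141, 0.0, 0.169]
contact_force: [-0.5, 0.1, -3.4]
grip_width: 20.3
```

```bash
python3 - <<'E'
from h import *
p,Rm,o=tool();y=np.degrees(o["tcp_rot"][2])%360;print(o["time"],p,y,o["tcp_rot"],o["contact_force"],o["grip_width"])
inc([wp("R",9.6,135,51.3),wp("R",9.6,100.8,51.3),wp("R",9.6,96.3,51.3)],(*p,y))
E
```

```text
60.2 [ 365.59382254 -128.26259487  126.16063866] 9.654957492333917 [-3.14118647e+00  3.22271706e-04  1.68510797e-01] [-0.50644612  0.09650181 -3.38827206] 20.3345682812791
[-0.5, -0.1, 74.9, 0.1]
[33.7, -0.1, 74.9, 0.1]
[38.2, -0.1, 74.9, 0.1]
```

Request:
arm_command:
  increments: [1,-0.5,0,30,0,1,-0.5,0,60,0,1,-0.5,0,75,0,1,-0.5,0,75,0,1,8,0,75,0,1,16,0,75,0,1,24,0,75,0,1,30,0,75,0,1,36,0,75,0,1,38.2,0,75,0,1,38.2,0,75,0,1,38.2,0,75,0]

```text
time: 61.7
tool_pos: [403.2, -122.0, 51.4]
tcp_rot: [-3.141, -0.0, 0.167]
contact_force: [0.2, 1.7, -2.7]
grip_width: 20.3
```

```bash
python3 - <<'E'
from h import *
p,Rm,o=tool();y=np.degrees(o["tcp_rot"][2])%360;print(o["time"],p,y,Rm.T@o["contact_force"],Rm.T@o["moment"],o["grip_width"])
inc([wp("R",9.6,96.3,51.3)],(*p,y))
E
```

```text
61.7 [ 403.15454823 -122.0217325    51.39025773] 9.583141013806156 [ 0.48884892 -1.60498603  2.71357312] [ 0.1419666  -0.05229619 -0.0401104 ] 20.3033025838261
[0.1, -0.2, 0.1, -0.0]
```

Request:
arm_command:
  increments: [1,0.4,-8.4,0,5,1,1.5,-16.7,0,10,1,3.3,-24.9,0,15,1,5.8,-32.9,0,20,1,9,-40.7,0,25,1,12.9,-48.1,0,30,1,17.4,-55.2,0,35,1,22.5,-61.9,0,40,1,28.2,-68.1,0,45,1,28.2,-68.1,0,45,1,28.2,-68.1,0,45]

```text
time: 63.08
tool_pos: [419.1, -50.1, 51.3]
tcp_rot: [3.142, 0.001, -0.616]
contact_force: [-1.0, 1.7, -4.0]
grip_width: 20.9
```

```bash
python3 - <<'E'
from h import *
im2=snap("wrist","w8")
p,Rm,o=tool();print(o["time"],p,np.degrees(o["tcp_rot"][2])%360,Rm.T@o["contact_force"],Rm.T@o["moment"],o["grip_width"])
a=cv2.imread("pics/w7.png");
cv2.imwrite("pics/m6.png",cv2.resize(im2[0:150,230:430],(640,480),interpolation=cv2.INTER_CUBIC))
E
```

```text
63.125 [419.18790987 -50.17495867  51.33263142] 324.6528296351309 [-2.1753765  -0.36008277  2.18503091] [ 0.2077026  -0.65279936 -0.18411285] 20.68133021378623
```

View pics/m6.png

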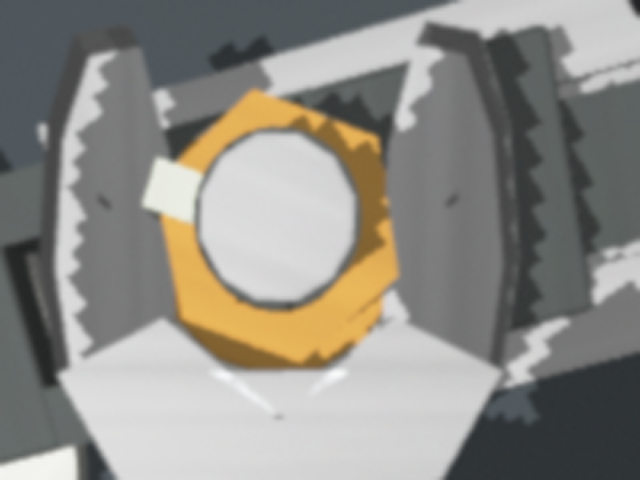

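Request:
arm_command:
  increments: [1,0.5,7.5,0,-4.5,1,1.2,15.1,0,-9,1,1.2,15.1,0,-9,1,1.2,15.1,-10,-9,1,1.2,15.1,-25,-9,1,1.2,15.1,-45,-9,1,1.2,15.1,-75,-9,1,1.2,15.1,-75,-9,1,1.2,15.1,-75,-9]

```text
time: 64.25
tool_pos: [411.5, -63.0, 126.0]
tcp_rot: [3.142, 0.0, -0.461]
contact_force: [-0.2, -0.4, -2.7]
grip_width: 20.4
```

```bash
python3 - <<'E'
from h import *
p,Rm,o=tool();y=np.degrees(o["tcp_rot"][2]);print(o["time"],p,y,o["contact_force"],o["grip_width"])
inc([(488,357,126,7.2)],(*p,y))
snap("top","t2")
a=cv2.imread("pics/top0.png")[220:370,100:180];b=cv2.imread("pics/t2.png")[220:370,100:180]
print("mat changed by",cv2.absdiff(a,b).mean())
E
```

```text
64.25 [411.50940236 -63.04620174 126.00682841] -26.428419632575846 [-0.17262811 -0.37093455 -2.73066707] 20.408063448976268
[-118.5, -410.2, 0.0, -33.6]
mat changed by 13.386555555555555
```

Request:
arm_command:
  increments: [1,-15,-51,0,0,1,-30,-102,0,-8,1,-45,-153,0,-16,1,-60,-204,0,-24,1,-75,-255,0,-30,1,-90,-306,0,-33.6,1,-105,-357,0,-33.6,1,-118.5,-410.2,0,-33.6,1,-118.5,-410.2,0,-33.6,1,-118.5,-410.2,0,-33.6,1,-118.5,-410.2,40,-33.6,1,-118.5,-410.2,80,-33.6,1,-118.5,-410.2,100,-33.6,1,-118.5,-410.2,110,-33.6,1,-118.5,-410.2,110,-33.6]

```text
time: 66.18
tool_pos: [488.1, 356.0, 16.1]
tcp_rot: [3.141, 0.001, 0.124]
contact_force: [-0.0, -0.0, -2.2]
grip_width: 20.5
```

```bash
python3 - <<'E'
from h import *
p,Rm,o=tool();y=np.degrees(o["tcp_rot"][2]);print(o["time"],p,y,o["contact_force"],o["grip_width"])
inc([(488,357,6.5,7.2)],(*p,y))
E
```

```text
66.175 [488.14628382 356.0253642   16.14198777] 7.127592630452917 [-0.03758054 -0.02487861 -2.18730375] 20.511442219569872
[-0.0, -1.0, 9.6, -0.1]
```

Request:
arm_command:
  increments: [1,0,0,4,0,1,0,0,7,0,1,0,0,9.3,0,1,0,0,9.3,0,1,0,0,9.3,0,0.5,0,0,9.3,0,0.5,0,0,9.3,0,0.5,0,0,9.3,0,0.5,0,0,9.3,0,0.5,0,0,-20,0,0.5,0,0,-60,0,0,0,0,-120,0,0,-40,0,-180,0,0,-40,0,-210,0,0,-40,0,-210,0,0,-40,0,-210,0]

```text
time: 68.18
tool_pos: [448.3, 351.6, 225.7]
tcp_rot: [3.141, 0.001, 0.125]
contact_force: [0.1, -0.9, -0.9]
grip_width: 89.6
```

```bash
python3 - <<'E'
from h import *
p,Rm,o=tool();print(o["time"],p,o["tcp_rot"],o["contact_force"],o["grip_width"])
im=snap("wrist","w9");t=snap("top","t3")
a=cv2.resize(im[0:330,200:600],(400,330));b=cv2.resize(t[180:350,220:400],(400,378),interpolation=cv2.INTER_CUBIC)
a=cv2.copyMakeBorder(a,0,48,0,0,cv2.BORDER_CONSTANT)
cv2.imwrite("pics/m7.png",np.hstack([a,b]))
E
```

```text
68.175 [448.25208592 351.62547638 225.68458589] [3.14118156e+00 9.32403703e-04 1.25440241e-01] [ 0.05150245 -0.86174705 -0.87177153] 89.64264972138383
```

View pics/m7.png

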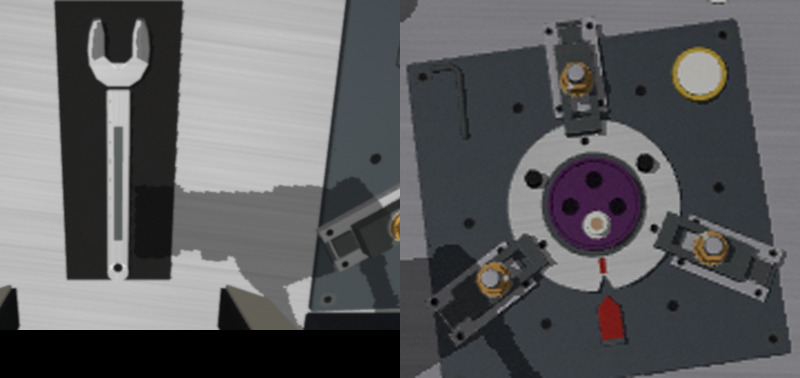

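```bash
python3 - <<'E'
from h import *
K,T=load("top","t3")
f=lambda u,v,z:p2w((220+(u-400)/2.222,180+v/2.222),z,K,T)[:2]
d=f(534,179,38)-f(645,163,38);print("notch dir",np.degrees(np.arctan2(d[1],d[0]))+90,np.hypot(*d))
print("notch-ptr lateral mm (80 mm radius) vs 189.6:",80*np.radians(np.degrees(np.arctan2(d[1],d[0]))+90-189.6))
Kw,Tw=load("wrist","w9");g=lambda u,v,z:p2w((200+u,v),z,Kw,Tw)[:2]
thr=g(119,62,14);tail=g(118,277,13);u=(thr-tail)/np.hypot(*(thr-tail));o=thr+(16-95)*u
e=o-np.array([490.9,356.4]);a=np.radians(7.2);print("wrench in mat",e@[np.cos(a),np.sin(a)],e@[-np.sin(a),np.cos(a)])
ticket.close_job()
E
```

```text
notch dir 189.5308012009997 102.86438405414152
notch-ptr lateral mm (80 mm radius) vs 189.6: -0.09661975047848556
wrench in mat 0.8732837494150968 0.03699481793518639
the job is handed in; nothing more can be done
```

The nest is set up, all three clamps are tightened, and the job is handed in at about 68 s of the 210 s. No verdict was reported.

- **Nest:** I turned it 114° by a knob. My last top image puts the notch at 189.5°, against about 189.6° for the pointer, so it is off by less than 2 mm (limit 5 mm). My two earlier pointer readings differed by about 1°.
- **Straps and nuts by hand:** I slid each strap forward by pinching its rear until it stopped at 24–31 N. The fingers travelled about 22 mm each time, and I did not measure the straps' final positions. I then ran the nuts down with the fingers by 298°, 281° and 306°. The check image showed every stripe pointing at the middle of the nest and every strap toe over the rim.
- **Wrench:** One 45° stroke on each nut, about 8° of it lost as play. On the first nut I measured about 36–37° (roughly 0.63 rad) past finger-tight. The other two looked the same in their images, but I did not measure them.
- **End state:** The wrench lies flat on the mat, about 1 mm from its centre, and the arm is clear. In the pictures I saw nothing else on the bed moved.

No check failed. The only disagreement was 1–2° between different ways of reading the notch's angle, which is within tolerance.

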